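# Open the badge-die box's combination lock and hold it up

### The arm

A 6-joint arm with a two-finger parallel gripper is mounted at the origin on the work surface. World frame = base frame: x ahead of the robot, y to its left, z up, the work surface at z = 0. Lengths are in m, angles in degrees, forces in N, time in s.
With the tool pointing down it reaches from about 0.35 to 0.875 m from the base axis. Payload 4.2 kg.
Tool frame: the origin (TCP) lies midway between the tips of the shut fingers; the grasp point (between the pads) lies 19 mm behind it (r.grasp_offset is the distance from the TCP to the grasp point, in m); z points along the fingers, y is the direction in which the jaws open and shut (so a half turn about z gives the same grasp; the last joint's range is limited). The gripper opens to 87 mm and grips with 3 to 60 N. Pads are 19 mm wide; open, the fingers measure 117 mm over their backs; the gripper's body (75 mm by 190 mm) begins 51 mm behind the grasp point.
Start: joints at [-55.313, 22.042, 0.453, 0, -68.411, -14.817], TCP at [0.212, -0.588, 0.223] pointing down, gripper open.
Joint ranges: [-179.83, 179.83], [-69.29, 118.12], [-61.27, 80.66], [-181.25, 117.63], [-171.15, -9.14], [-177.46, 177.46]. Speed limits (degrees/s): [159.86, 159.86, 180, 180, 180, 180].

### API

Orientations are given as a 3x3 rotation matrix whose columns are the frame's x, y, z axes.
In Python, from station import r gives the robot as it stands.
- The arm moves only by the shell command python3 -m crank 'ROWS'. ROWS is JSON, a list of rows, each a list of 3 entries, a list of its own where there are three numbers: the closure, from -1 (fully open) to 1 (shut), so that 0 is half open, then the shift along the tool's x, y, z as a fraction of full scale, then the turn, a rotation vector about the tool's x, y, z as a fraction of full scale. In form: [[fingers, [dx, dy, dz], [wx, wy, wz]], ...]. A call has 1 to 8 rows; each row shifts and turns the commanded pose from where the row before left it, along the tool's axes as they then stand; what a row does not reach is not made up. Full scale, the value 1, is 100 mm for a shift and 45 degrees for a turn. A row lasts 1/10 s, in which the tool goes at most 50 mm and 8.59 degrees, less where a joint would pass 70% of its speed; a pose out of reach is approached as far as the arm can. A call with a number of a shift or a turn outside -1 to 1 is refused whole. A call with a gripper value outside its range is refused whole. The fingers move at their own pace and stop on an object; the grip force is fixed at half the most. Time passes only in rows, so rows that do not move let the fingers close. It gives the time, the measured TCP pose, the force and the opening at its end, in the units of the state.
- r.sense(): the state, without advancing time (a new reading comes with each control period).
- r.capture(name): name is "scene" or "top"; returns a dict with "img" (480x640x3 uint8, blue, green, red), "fx", "fy", "cx", "cy" (pixels), "dist" ([k1, k2, p1, p2, k3] as OpenCV has them; the pictures are not rectified), "R" (3x3) and "t" (3): a world point X has camera coordinates R X + t. Camera axes: x right, y down, z forward; pixel columns grow to the right and rows downward; lengths in m; the calibration is good to about 2 mm. A picture is of the moment at which its call begins. There is no depth.
- r.finish_job(): hands the job in, once; it reports no verdict.
The state is a dict: "time_s": time; "joints": joint angles; "joint_velocities": joint speeds; "effort": joint torques, N m; "tcp_pos": TCP position; "ee_rot": TCP orientation; "wrist_force": force on the tool from outside, world axes, zero at the start; "moment": the same for the moment, N m; "gripper_width": opening from 0.0 (shut) to 1.0 (fully open).
Only numpy, scipy, OpenCV 4.12 (cv2) and the standard library are available. Lean on these libraries where they do the work, as an engineer would, in place of code of your own. Each camera call takes 0.05 s, during which the arm holds its last target.

### The job

The combination padlock of the badge-die box is clamped in its grey holder. Swing the red-tipped clamp lever right back, turn the lock's dial, feeling the clicks, until its white line points at the red mark on the brass body, then pull the shackle open. Lift the open lock clear by hand and finish holding it still about 15 cm above the table, flat with the dial uppermost, ready to be taken; do not put it down, and leave the other things on the table alone.

Things in the scene. Friction and masses are not known exactly. Their poses are not given: they have to be found in the camera images.
- holder: Grey fixed socket block 84 (x) x 190 (y -77 to +113) x 20 mm; origin on the table under the lock's centre; x from shackle side to back, y towards the lever hinge. Round the lock: front lip (top at height 28 mm), rear wall and corner walls (top 34), 1.6 mm play; the middle 43 mm of the lock's long sides is free for fingers. Steel hinge cheeks: y 72 to 88, height 86.
- clamp (a joint): Clamp lever's hinge, rad: 0 = shut, level across the lock just above the knob; grows as the lever swings up and over to its stop at 2.4 (starts at 0 to 0.12). Friction 0.07 N m: it stays where it is left.
- clamp_tip (a point): Point in the lever's red tip (16 mm wide along the holder's x, 30 long, 14 thick), 120 mm from the hinge axis, 12 mm short of the lever's end. Shut, it lies at y = -40 mm in the holder's frame, 76 mm above the table. The lever's steel bar is 12 wide and 10 thick.
- clamp_hinge (a point): Middle of the lever's hinge axis (axis along the holder's x), at y = +80 mm in the holder's frame, 76 mm above the table. Lever angle a puts the tip point at y = 80 - 120 cos a, height 76 + 120 sin a (mm).
- lock: Combination padlock, 0.33 to 0.45 kg in all, lying flat in the holder: brass body 68 (x) x 52 (y) x 26 mm (z), origin at the centre of its underside, axes parallel to the holder's. The dial is on top, the shackle comes out of the -x end.
- dial (a joint): Dial angle, rad, counterclockwise from above; 0 (or a full turn) = white line at the red mark, the only setting that frees the shackle (within about 0.1). Turns endlessly, about 0.06 N m, and clicks into twelve spring notches 0.524 rad apart, 0 being one: let go near a notch, it snaps in. Starts 0.5 to 2.6 rad counterclockwise of the mark.
- knob_grip (a point): On the dial's axis, 37.5 mm above the lock's underside, half way up the round black knob (32 mm across at its foot, 30 at its top, 17 high, top 46.5 mm above the lock's underside). Below it a flange 42 mm across, 3 mm thick. A white line on knob top and flange shows the setting.
- pointer (a point): Rim end of the dial's white line, 21 mm from the dial's axis, 29.5 mm above the lock's underside.
- mark (a point): Red mark on the top of the lock body, 25 mm from the dial's axis towards the shackle (lock's -x).
- shackle (a joint): How far the shackle is pulled out of the lock, m: 0 = shut, 0.020 = open against its stop. Slides along the lock's -x; 2 N of friction, stays where it is left.
- bow (a point): Middle of the shackle's straight cross bar (8 mm round, parallel to the lock's y), 82 mm from the lock's origin towards -x when shut, 13 mm above the lock's underside, 33 mm above the table, with nothing under it. The shackle's loop is 44 mm (shut) by 34 mm inside.
- die_ring: Aluminium ring, 60 mm across, 22 mm high, origin at the centre of its underside. Bystander.
- badge_stack: Yellow round stack of badge blanks, 58 mm across, 31 mm high, origin at the centre of its underside. Bystander.
- pin_jar: Orange jar with white lid, 60 mm across, 75 mm high, origin at the centre of its underside. Bystander.
- die_box: Blue steel box, 154 x 204 x 96 mm, standing to the right of the holder, fixed, origin at the centre of its underside. Not to be touched.

How it is judged:
By the outcome, as a careful person would: the job done as asked, in the order asked, and still so for the second after the job is handed in, while the arm keeps its last pose, push and grip.
It also fails if it takes over 72 s, if anything falls off the work surface, if the arm or the gripper's body presses on something with over 40 N, if the wrist force passes 120 N, or if a joint passes its speed limit or range.

## Working session

There is one attempt and no reset: what is moved stays moved. The work goes in short steps, Python scripts to look and compute and a shell command to move; the robot and the scene stay as the last step left them, time stands still between calls to the robot, and variables do not carry over. Pictures are saved under pics/ and viewed, and the job is handed in when it is done.

```bash
ls; mkdir -p pics; python3 - <<'E'
from station import r
import cv2
s=r.sense();print(s)
for n in("scene","top"):
    c=r.capture(n);cv2.imwrite(f"pics/{n}0.png",c["img"]);print(n,{k:v for k,v in c.items() if k!="img"})
E
```

```text
pics
{'time_s': 0.0, 'joints': array([-5.53132955e+01,  2.20903015e+01,  3.78861303e-01, -2.68122544e-02,
       -6.84098325e+01, -1.48173544e+01]), 'joint_velocities': array([ 0.02290337, -0.05866758, -0.0517197 ,  0.15500553,  0.01870438,
       -0.02936408]), 'effort': array([ 2.48047609e-04, -3.90660489e+01,  1.87407428e+01,  4.21965569e+00,
        1.11004259e-02, -1.92799175e-04]), 'tcp_pos': array([ 0.21223531, -0.58722418,  0.2214638 ]), 'ee_rot': array([[-9.40528692e-01, -3.39713208e-01, -8.46718482e-04],
       [-3.39714241e-01,  9.40526598e-01,  1.98803112e-03],
       [ 1.21000825e-04,  2.15744264e-03, -9.99997665e-01]]), 'wrist_force': array([ 0.70376156, -0.22693602,  0.4876814 ]), 'moment': array([ 0.00245835,  0.03852197, -0.06012561]), 'gripper_width': 0.9978616620764068}
scene {'fx': 589.2288598053824, 'fy': 589.2288598053824, 'cx': 320.2767411578642, 'cy': 246.13797609417347, 'dist': array([0.06155482, 0.        , 0.        , 0.        , 0.        ]), 'R': array([[ 0.36744878,  0.93003968,  0.00275618],
       [ 0.70830117, -0.27791923, -0.64889933],
       [-0.60273613,  0.24038948, -0.76086928]]), 't': array([-0.1609328 , -0.30075446,  1.72361431])}
top {'fx': 461.73864342006885, 'fy': 461.73864342006885, 'cx': 316.49369407060607, 'cy': 237.32673138160285, 'dist': array([-0.03933787,  0.        ,  0.        ,  0.        ,  0.        ]), 'R': array([[-1.84370921e-02, -9.99827810e-01, -2.10314464e-03],
       [-9.87742480e-01,  1.85402522e-02, -1.54987267e-01],
       [ 1.54999572e-01, -7.80149215e-04, -9.87914229e-01]]), 't': array([0.00287812, 0.51692238, 1.11576032])}
```

View pics/scene0.png

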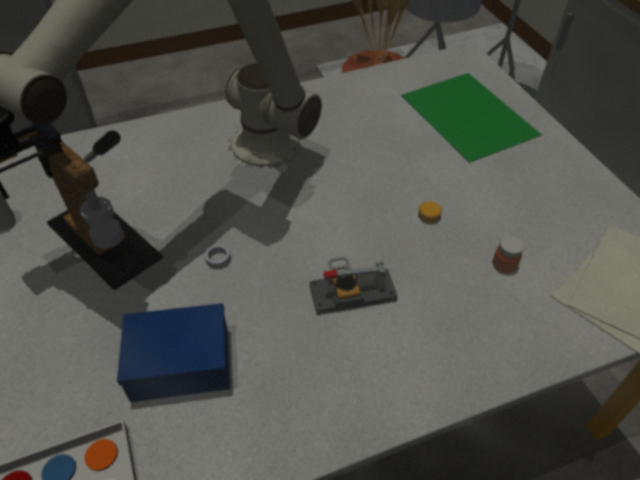

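View pics/top0.png

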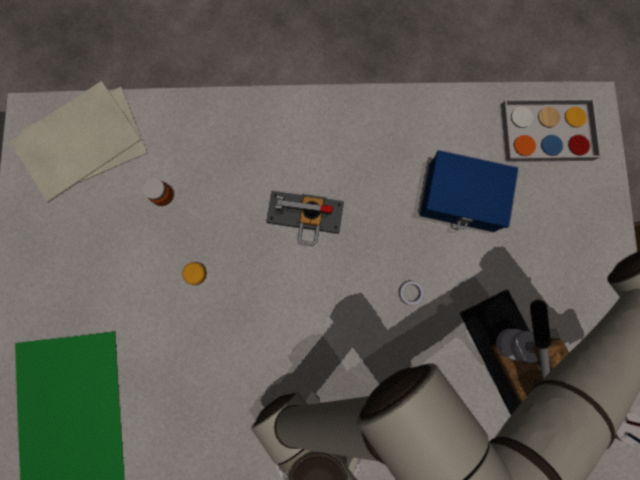

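```bash
cat > h.py <<'E'
import numpy as np,cv2
from station import r
def ray(c,uv):
    K=np.array([[c["fx"],0,c["cx"]],[0,c["fy"],c["cy"]],[0,0,1]])
    p=cv2.undistortPoints(np.array([[uv]],float),K,c["dist"])[0,0]
    d=c["R"].T@np.array([p[0],p[1],1]);o=-c["R"].T@c["t"];return o,d
def atz(c,uv,z):
    o,d=ray(c,uv);return o+d*(z-o[2])/d[2]
def proj(c,X):
    K=np.array([[c["fx"],0,c["cx"]],[0,c["fy"],c["cy"]],[0,0,1]])
    return cv2.projectPoints(np.atleast_2d(np.array(X,float)),cv2.Rodrigues(c["R"])[0],c["t"],K,c["dist"])[0][:,0]
def crop(c,name,u0,v0,w,h,k,pts=None):
    im=c["img"][v0:v0+h,u0:u0+w];im=cv2.resize(im,None,fx=k,fy=k,interpolation=cv2.INTER_CUBIC)
    im=np.clip(im.astype(float)*1.6,0,255).astype(np.uint8)
    if pts is not None:
        for p in pts: cv2.circle(im,(int((p[0]-u0+.5)*k),int((p[1]-v0+.5)*k)),2,(255,0,255),-1)
    for i in range(0,w,10): cv2.putText(im,str(u0+i),(i*k,10),0,.35,(0,255,255),1);cv2.line(im,(i*k,12),(i*k,18),(0,255,255),1)
    for i in range(0,h,10): cv2.putText(im,str(v0+i),(0,i*k+4),0,.35,(0,255,255),1);cv2.line(im,(24,i*k),(30,i*k),(0,255,255),1)
    cv2.imwrite("pics/"+name,im)
E
python3 - <<'E'
from h import *
c=r.capture("top");crop(c,"t1.png",260,180,90,70,8)
c=r.capture("scene");crop(c,"s1.png",300,245,105,75,7)
E
```

```text
(no output)
```

View pics/t1.png

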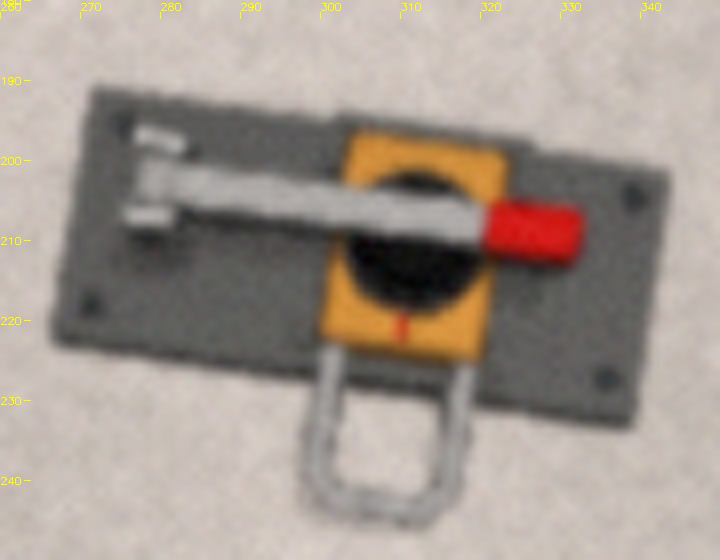

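View pics/s1.png

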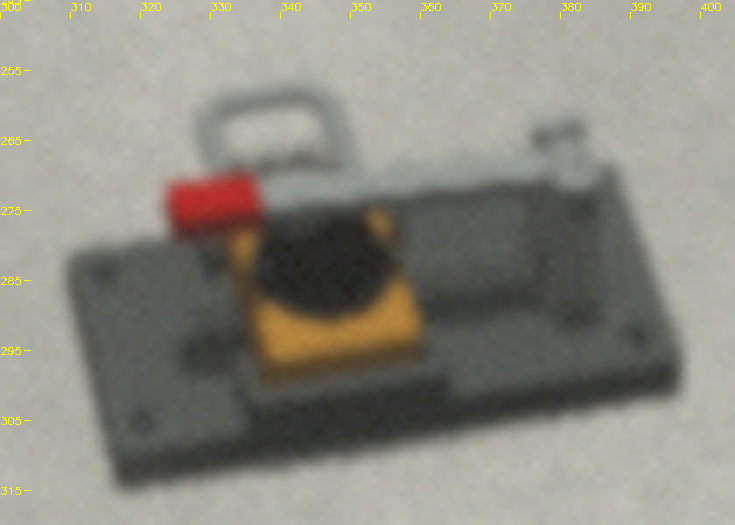

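```bash
cat > fit.py <<'E'
from h import *
from scipy.optimize import least_squares
t=r.capture("top");s=r.capture("scene")
L=np.array([[42,113,20],[42,-77,20],[-42,-77,20],[-42,113,20]])/1e3
T=np.array([[271,190.5],[343,200.8],[338.3,233],[266.4,222.3]])
Ls=np.array([[-42,113,20],[42,113,20],[42,-77,20],[-42,-77,20]])/1e3
S=np.array([[387,268.1],[397.1,297.4],[315.6,310.6],[309.3,281.4]])
def W(p,l):
    c,q=np.cos(p[2]),np.sin(p[2]);l=np.atleast_2d(l);return np.c_[p[0]+c*l[:,0]-q*l[:,1],p[1]+q*l[:,0]+c*l[:,1],l[:,2]]
for nm,f in (("top",lambda p:(proj(t,W(p,L))-T).ravel()),("scene",lambda p:(proj(s,W(p,Ls))-S).ravel()),("both",lambda p:np.r_[(proj(t,W(p,L))-T).ravel(),(proj(s,W(p,Ls))-S).ravel()])):
    o=least_squares(f,[.5,0,0]);print(nm,o.x[:2],np.degrees(o.x[2]),np.round(o.fun,1))
p=o.x
np.save("p.npy",p)
def tip(a): return [0,.08-.12*np.cos(a),.076+.12*np.sin(a)]
for z in (0,.05,.1): print(z,"tip px",proj(t,W(p,tip(z))),proj(s,W(p,tip(z))))
pts=np.array([[-25,0,46],[-82,0,33],[0,0,66.5],[0,80,76],[-42,-77,20],[-42,113,20],[42,113,20],[42,-77,20]])/1e3
crop(t,"t2.png",260,180,90,70,8,proj(t,W(p,np.r_[pts,[tip(.05)]])))
crop(s,"s2.png",300,245,105,75,7,proj(s,W(p,np.r_[pts,[tip(.05)]])))
for n,q in zip(("tip0","tip2.4","hinge","bow","lock"),(tip(0),tip(2.4),pts[3],pts[1],[0,0,.02])): print(n,W(p,q))
E
python3 fit.py
```

```text
top [0.58479717 0.00481895] -9.461089648297138 [-0.2  0.1  0.4  0.2  0.6 -0.2 -0.9 -0.2]
scene [0.58687408 0.00195693] -10.006523495236014 [ 0.4  0.4  0.4 -0.4  0.   0.1 -0.7 -0.2]
both [0.58567233 0.00339593] -9.712348343172932 [ 0.5 -0.4  1.   0.   1.1 -0.4 -0.4 -0.7  0.5 -0.3  0.7 -1.2  0.5 -0.4
 -0.4 -0.6]
0 tip px [[327.95691917 209.82038472]] [[328.60724675 277.67103843]]
0.05 tip px [[327.95117111 209.28495344]] [[328.70995288 276.01056836]]
0.1 tip px [[327.82292642 208.72704279]] [[328.94601656 274.32087715]]
tip0 [[ 0.57892426 -0.03603076  0.076     ]]
tip2.4 [[0.61409643 0.16946827 0.15705558]]
hinge [[0.59916847 0.0822493  0.076     ]]
bow [[0.50484762 0.01722948 0.033     ]]
lock [[0.58567233 0.00339593 0.02      ]]
```

```bash
python3 -c "
import cv2,numpy as np
a=cv2.imread('pics/t2.png');b=cv2.imread('pics/s2.png')
a=a[60:,:];b=b[:,:]
cv2.imwrite('pics/t2v.png',a)"
```

```text
(no output)
```

View pics/t2.png

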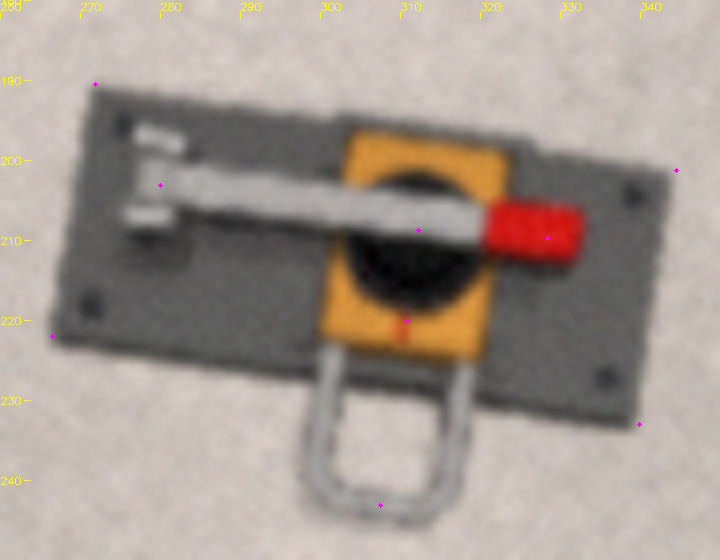

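View pics/s2.png

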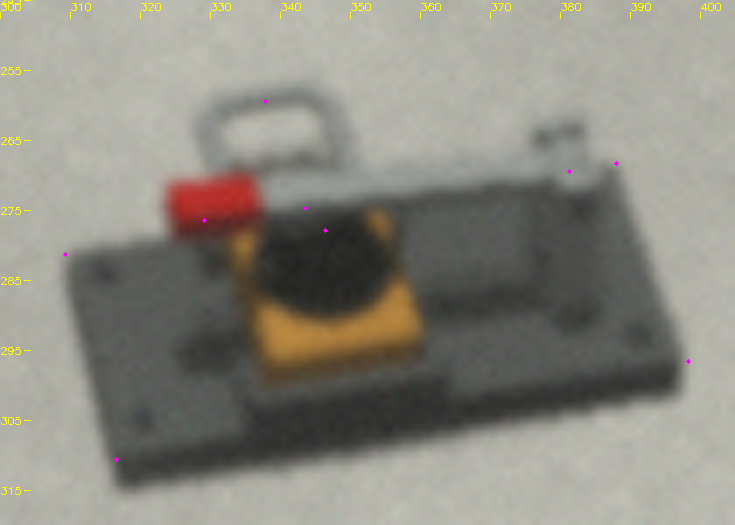

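```bash
python3 - <<'E'
from h import *
t=r.capture("top");s=r.capture("scene")
X=[r.sense()["tcp_pos"],[.212,-.588,.0],[.212,-.588,.32]]
print(proj(t,X),proj(s,X))
cv2.imwrite("pics/s3.png",np.clip(cv2.resize(s["img"][80:320,0:260],None,fx=3,fy=2.5)*1.5,0,255).astype(np.uint8))
E
```

```text
[[602.19117088 364.91637934]
 [549.27916302 354.98289734]
 [633.99191921 371.12087259]] [[ 27.51246859 185.02395515]
 [ 62.15097861 251.39226882]
 [  8.65231289 149.61801289]]
```

View pics/s3.png

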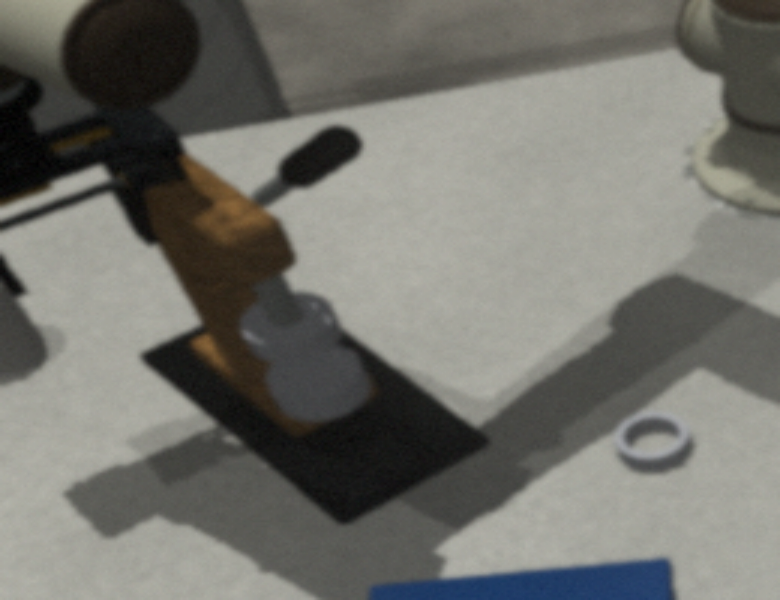

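```bash
python3 - <<'E'
from h import *
t=r.capture("top");s=r.capture("scene")
def tri(a,b):
    o1,d1=ray(t,a);o2,d2=ray(s,b)
    A=np.c_[d1,-d2];k=np.linalg.lstsq(A,o2-o1,rcond=None)[0]
    p,q=o1+d1*k[0],o2+d2*k[1];return (p+q)/2,np.linalg.norm(p-q)
print(tri((540,306),(115,138)))
print(tri((515,345),(102,220)))
print("boxtop",tri((440,153),(222,308)))
E
```

```text
(array([ 0.33662403, -0.38496821,  0.3877144 ]), np.float64(0.0060140664020192375))
(array([ 0.24547716, -0.46709722,  0.09692444]), np.float64(0.010723325412788571))
boxtop (array([ 0.67079808, -0.28386258,  0.21447638]), np.float64(0.006233710615352469))
```

```bash
python3 - <<'E'
from h import *
t=r.capture("top");s=r.capture("scene")
q=r.sense();R=q["ee_rot"];p=q["tcp_pos"]
P=[];
for y in(-.0585,-.0435,.0435,.0585):
    for z in (0,-.07): P.append(p+R@[0,y,z])
for y in(-.095,.095):
    for x in (-.0375,.0375):P.append(p+R@[x,y,-.07])
a=proj(s,P);print(np.round(a));print(np.round(proj(t,P)))
im=s["img"][60:320,0:260].copy();im=cv2.resize(im,None,fx=3,fy=2.3*1.0)
im=np.clip(im*1.6,0,255).astype(np.uint8)
for u in a: cv2.circle(im,(int(u[0]*3),int((u[1]-60)*2.3)),3,(255,0,255),-1)
cv2.imwrite("pics/s4.png",im)
E
```

```text
[[ -0. 198.]
 [-15. 173.]
 [  7. 194.]
 [ -7. 169.]
 [ 47. 176.]
 [ 35. 151.]
 [ 54. 173.]
 [ 42. 148.]
 [-26. 191.]
 [-41. 171.]
 [ 67. 150.]
 [ 51. 132.]]
[[627. 354.]
 [651. 357.]
 [621. 357.]
 [644. 360.]
 [584. 373.]
 [604. 378.]
 [577. 376.]
 [597. 381.]
 [659. 332.]
 [675. 369.]
 [572. 369.]
 [589. 407.]]
```

View pics/s4.png

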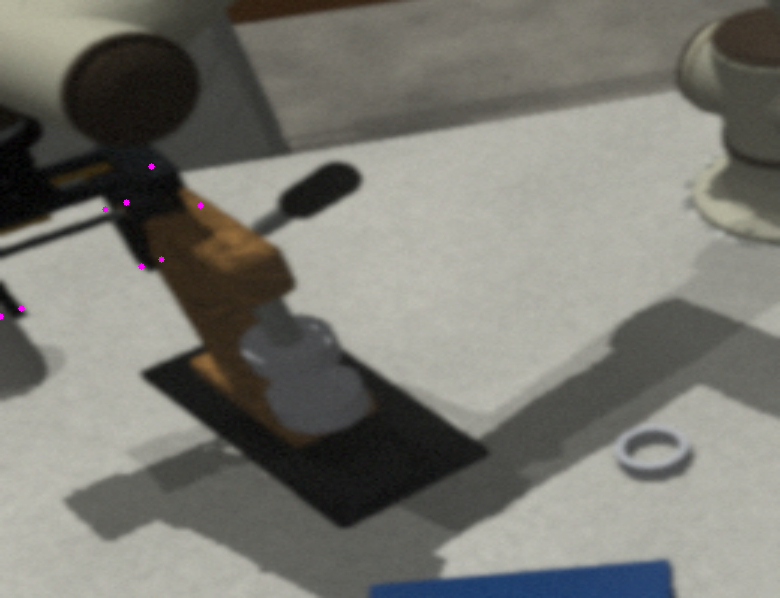

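```bash
python3 -m crank '[[-1,[0,0,-0.2],[0,0,0]],[-1,[0,0,-0.4],[0,0,0]],[-1,[0,0,-0.4],[0,0,0]],[-1,[0,0,-0.4],[0,0,0]],[-1,[0,0,-0.4],[0,0,0]],[-1,[0,0,-0.4],[0,0,0]],[-1,[0,0,-0.2],[0,0,0]],[-1,[0,0,0],[0,0,0]]]'; python3 -c "
from h import *
s=r.capture('scene');cv2.imwrite('pics/s5.png',s['img']);print(r.sense()['joints'])"
```

```text
time_s: 1.4
tcp_pos: [0.2125, -0.5884, 0.4667]
ee_rot: [[-0.941, -0.34, 0.004], [-0.34, 0.941, -0.007], [-0.001, -0.008, -1.0]]
wrist_force: [0.2, 0.2, 0.7]
gripper_width: 1.0
[-5.53146121e+01  1.95201517e+01  3.01025290e+01 -9.06450392e-03
 -1.00385914e+02 -1.48168794e+01]
```

View pics/s5.png

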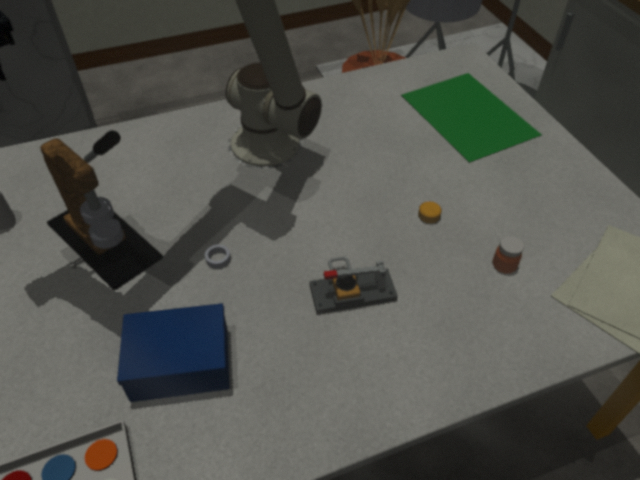

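```bash
python3 -m crank '[[-1,[0,0,0],[0,0,-0.168]],[-1,[0,0,0],[0,0,-0.168]],[-1,[0,0,0],[0,0,-0.168]],[-1,[0,0,0],[0,0,-0.168]],[-1,[0,0,0],[0,0,-0.168]],[-1,[0,0,0],[0,0,-0.168]],[-1,[0,0,0],[0,0,-0.168]],[-1,[0,0,0],[0,0,-0.168]]]'; python3 -m crank '[[-1,[-0.2,-0.15,0],[0,0,0]],[-1,[-0.4,-0.2,0],[0,0,0]],[-1,[-0.4,-0.2,0],[0,0,0]],[-1,[-0.4,-0.2,0],[0,0,0]],[-1,[-0.4,-0.2,0],[0,0,0]],[-1,[-0.4,-0.2,0],[0,0,0]],[-1,[-0.4,-0.2,0],[0,0,0]],[-1,[-0.4,-0.2,0],[0,0,0]]]';python3 -c "
from h import *
print(r.sense()['joints'])"
```

```text
time_s: 2.25
tcp_pos: [0.2125, -0.5874, 0.4605]
ee_rot: [[-0.162, -0.987, -0.002], [-0.987, 0.162, 0.003], [-0.003, 0.002, -1.0]]
wrist_force: [-1.2, 0.1, -0.8]
gripper_width: 0.999
time_s: 3.05
tcp_pos: [0.4159, -0.316, 0.4609]
ee_rot: [[-0.168, -0.986, -0.002], [-0.986, 0.168, 0.002], [-0.001, 0.003, -1.0]]
wrist_force: [1.1, -0.8, -0.4]
gripper_width: 0.999
[-1.94354327e+01  8.04542163e+00  1.45148450e+01 -3.81946313e-02
 -9.66300805e+01  9.78766473e+00]
```

```bash
python3 -m crank '[[-1,[-0.38,-0.14,0.2],[0,0,0]],[-1,[-0.38,-0.14,0.4],[0,0,0]],[-1,[-0.38,-0.14,0.4],[0,0,0]],[-1,[-0.38,-0.14,0.4],[0,0,0]],[-1,[-0.38,-0.14,0.4],[0,0,0]],[-1,[-0.38,-0.14,0.4],[0,0,0]],[-1,[-0.38,-0.14,0.4],[0,0,0]],[-1,[-0.38,-0.14,0.3],[0,0,0]]]';python3 -m crank '[[-1,[0,0,0],[0,0,0]]]'; python3 -c "
from h import *
print(r.sense()['joints'])
t=r.capture('top');crop(t,'t3.png',250,160,110,90,7)
t=r.capture('scene');crop(t,'s6.png',290,200,120,120,6)"
```

```text
time_s: 3.85
tcp_pos: [0.5604, -0.062, 0.1985]
ee_rot: [[-0.168, -0.986, -0.004], [-0.986, 0.168, -0.0], [0.001, 0.004, -1.0]]
wrist_force: [0.2, -1.1, 1.4]
gripper_width: 1.0
time_s: 3.95
tcp_pos: [0.5597, -0.0598, 0.195]
ee_rot: [[-0.164, -0.986, -0.012], [-0.986, 0.164, -0.0], [0.002, 0.012, -1.0]]
wrist_force: [0.2, -0.5, -0.0]
gripper_width: 1.003
[ 10.32385577  17.61905395 -10.26183933  -0.13996868 -62.80912508
 -19.71895724]
```

View pics/t3.png

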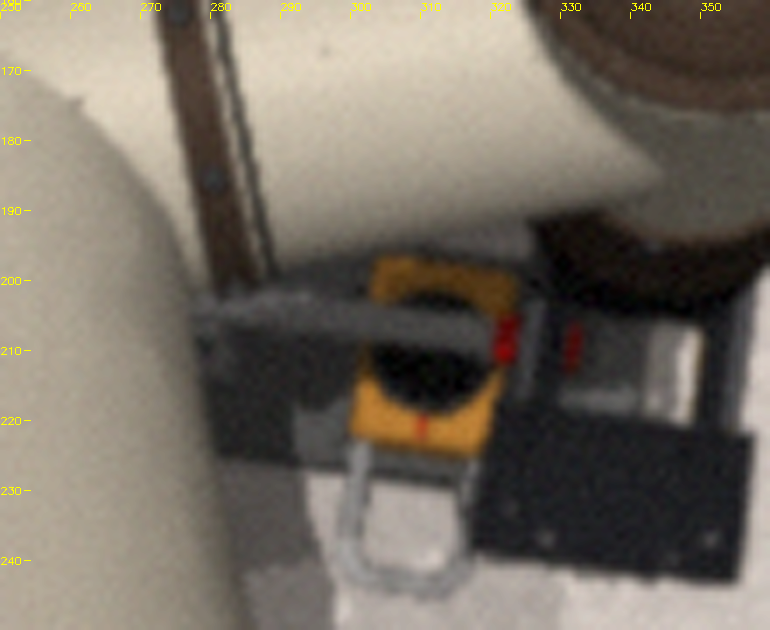

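View pics/s6.png

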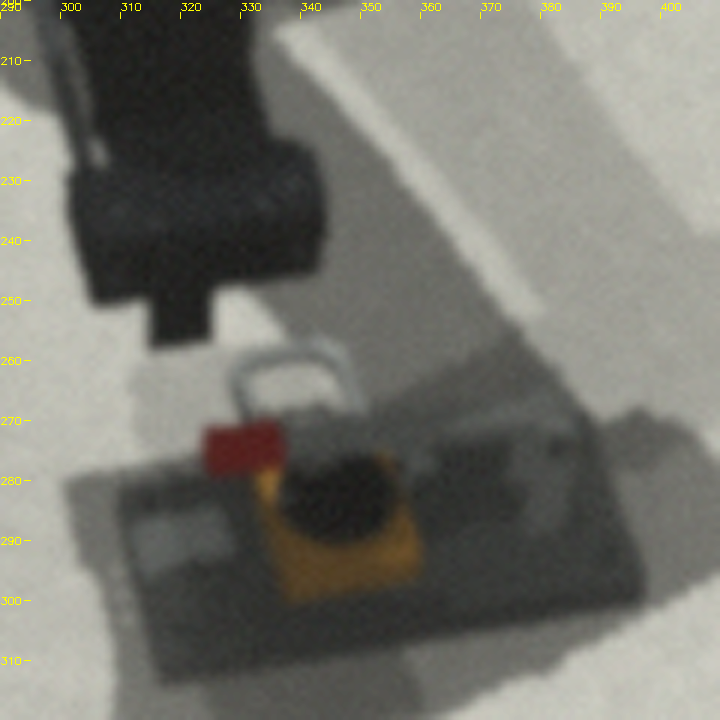

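```bash
cat > d.py <<'E'
import sys
from h import *
p=np.load("p.npy")
def main(lx,ly,z,yawdeg=None):
    c,s=np.cos(p[2]),np.sin(p[2]);X=np.array([p[0]+c*lx/1e3-s*ly/1e3,p[1]+s*lx/1e3+c*ly/1e3,z/1e3])
    q=r.sense();R=q["ee_rot"];d=R.T@(X-q["tcp_pos"])
    H=np.array([[c,-s,0],[s,c,0],[0,0,1]]);l=H.T@(q["tcp_pos"]-[p[0],p[1],0])
    print("t",q["time_s"],"local mm",np.round(l*1e3,1),"shift frac",np.round(d*10,3),"F_local",np.round(H.T@q["wrist_force"],1),"M",np.round(H.T@q["moment"],2),"w",round(q["gripper_width"]*87,1))
    if yawdeg is not None:
        # desired jaw y axis at angle yawdeg from holder x ; nearest tool x/y
        a=np.radians(yawdeg);hy=H@[np.cos(a),np.sin(a),0];hx=np.cross(hy,[0,0,-1])
        D=np.c_[hx,hy,[0,0,-1]];rv=cv2.Rodrigues(R.T@D)[0].ravel();print("turn frac",np.round(np.degrees(rv)/45,3), "deg",np.round(np.degrees(rv),1))
    print("j",np.round(q["joints"],1))
if __name__=="__main__": main(*map(float,sys.argv[1:]))
E
python3 d.py 0 -40 130 180
```

```text
t 4.05 local mm [-13.3 -69.  199.6] shift frac [-0.291 -0.137  0.695] F_local [-0.2 -0.6  0. ] M [-0.01  0.07  0.04] w 86.7
turn frac [ 0.006 -0.002  0.003] deg [ 0.3 -0.1  0.2]
j [ 10.1  17.3 -10.   -0.  -62.9 -19.7]
```

```bash
python3 -m crank '[[-1,[-0.14,-0.07,0.3],[0,0,0]],[-1,[-0.14,-0.07,0.3],[0,0,0]],[-1,[0,0,0.1],[0,0,0]],[-1,[0,0,0],[0,0,0]]]' ; python3 d.py 0 -40 65 180;python3 -c "
from h import *
t=r.capture('top');crop(t,'t4.png',250,160,110,90,7)
t=r.capture('scene');crop(t,'s7.png',290,200,120,120,6)"
```

```text
time_s: 4.45
tcp_pos: [0.5792, -0.0387, 0.131]
ee_rot: [[-0.168, -0.986, -0.003], [-0.986, 0.168, -0.001], [0.001, 0.003, -1.0]]
wrist_force: [0.5, -1.0, 0.3]
gripper_width: 1.001
t 4.45 local mm [  0.7 -42.6 131. ] shift frac [-0.027  0.006  0.66 ] F_local [ 0.7 -0.9  0.3] M [ 0.    0.11 -0.01] w 87.1
turn frac [ 0.004 -0.002  0.   ] deg [ 0.2 -0.1  0. ]
j [ 12.2  22.5 -13.1   0.  -54.6 -21.9]
```

View pics/t4.png

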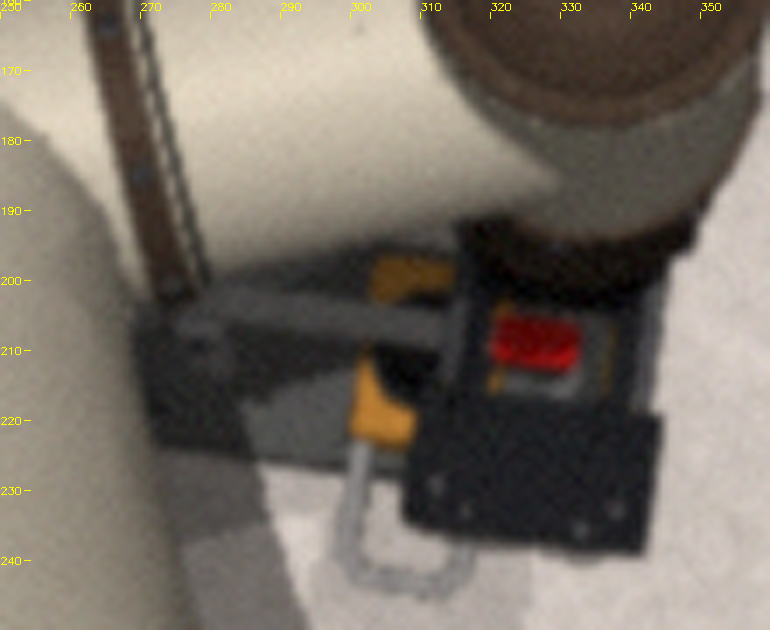

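View pics/s7.png

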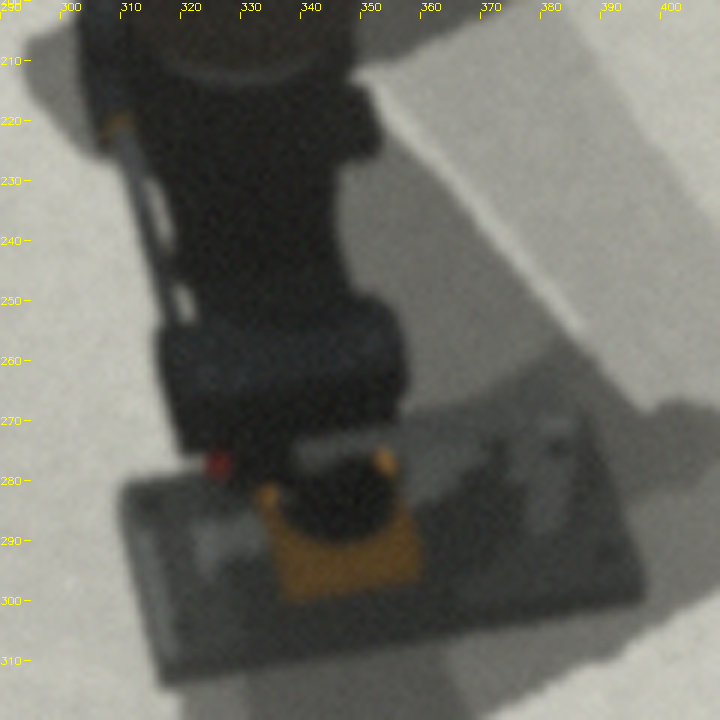

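```bash
python3 -m crank '[[-1,[-0.01,0,0.3],[0,0,0]],[-1,[-0.01,0,0.26],[0,0,0]],[-1,[0,0,0.1],[0,0,0]],[0.2,[0,0,0],[0,0,0]],[1,[0,0,0],[0,0,0]],[1,[0,0,0],[0,0,0]]]' ;  python3 -m crank '[[1,[0,0,0],[0,0,0]],[1,[0,0,0],[0,0,0]],[1,[0,0,0],[0,0,0]],[1,[0,0,0],[0,0,0]]]' ;python3 d.py 0 -40 65 180
```

```text
time_s: 5.15
tcp_pos: [0.5821, -0.0357, 0.0678]
ee_rot: [[-0.167, -0.986, 0.004], [-0.986, 0.167, 0.0], [-0.001, -0.003, -1.0]]
wrist_force: [0.1, 0.3, 0.1]
gripper_width: 0.81
time_s: 5.55
tcp_pos: [0.5809, -0.0357, 0.0661]
ee_rot: [[-0.168, -0.986, 0.0], [-0.986, 0.168, 0.0], [-0.0, -0.0, -1.0]]
wrist_force: [1.0, 0.1, 0.1]
gripper_width: 0.446
t 5.55 local mm [  1.9 -39.4  66.1] shift frac [0.006 0.019 0.011] F_local [1.  0.3 0.1] M [ 0.05  0.12 -0.  ] w 38.8
turn frac [-0.     0.     0.001] deg [-0.   0.   0.1]
j [ 12.4  26.9 -17.    0.  -46.2 -22.1]
```

```bash
python3 -m crank '[[1,[0,0.01,0],[0,0,0]],[1,[0,0,0],[0,0,0]],[1,[0,0,0],[0,0,0]],[1,[0,0,0],[0,0,0]]]' ;python3 -m crank '[[1,[0,0,0],[0,0,0]],[1,[0,0,0],[0,0,0]]]' ; python3 d.py 0 -40 65 180
```

```text
time_s: 5.95
tcp_pos: [0.5785, -0.0354, 0.0654]
ee_rot: [[-0.168, -0.986, -0.003], [-0.986, 0.168, 0.0], [0.0, 0.003, -1.0]]
wrist_force: [-3.7, 1.7, -0.1]
gripper_width: 0.181
time_s: 6.15
tcp_pos: [0.5785, -0.0355, 0.0654]
ee_rot: [[-0.168, -0.986, -0.003], [-0.986, 0.168, 0.0], [0.0, 0.003, -1.0]]
wrist_force: [-3.3, 3.2, 0.2]
gripper_width: 0.181
t 6.15 local mm [ -0.5 -39.5  65.4] shift frac [ 0.005 -0.005  0.004] F_local [-3.8  2.6  0.2] M [ 0.55  1.5  -0.01] w 15.8
turn frac [ 0.004 -0.001  0.001] deg [ 0.2 -0.   0. ]
j [ 12.5  26.8 -17.2  -0.1 -46.2 -22.1]
```

```bash
python3 -c "
import numpy as np
a=np.r_[0.07,0.13,np.arange(0.25,2.3,0.15),2.35,2.42]
y=80-119.8*np.cos(a);z=76+119.8*np.sin(a)
for i in range(1,len(a)):print(round(a[i],2),round(-(y[i]-y[i-1])/100,3),round(-(z[i]-z[i-1])/100,3))"
```

```text
0.13 -0.007 -0.072
0.25 -0.027 -0.141
0.4 -0.057 -0.17
0.55 -0.082 -0.16
0.7 -0.105 -0.146
0.85 -0.126 -0.128
1.0 -0.143 -0.108
1.15 -0.158 -0.085
1.3 -0.169 -0.061
1.45 -0.176 -0.035
1.6 -0.179 -0.008
1.75 -0.179 0.019
1.9 -0.174 0.045
2.05 -0.165 0.071
2.2 -0.153 0.094
2.35 -0.137 0.116
2.42 -0.058 0.061
```

```bash
python3 -m crank '[[1,[-0.007,0,-0.072],[0,0,0]],[1,[-0.027,0,-0.141],[0,0,0]],[1,[-0.057,0,-0.17],[0,0,0]],[1,[-0.082,0,-0.16],[0,0,0]]]' ;python3 d.py 0 8 138 180
```

```text
time_s: 6.55
tcp_pos: [0.5813, -0.0188, 0.12]
ee_rot: [[-0.168, -0.986, -0.004], [-0.986, 0.168, -0.0], [0.001, 0.004, -1.0]]
wrist_force: [-3.6, 3.0, -5.2]
gripper_width: 0.182
t 6.55 local mm [ -0.5 -22.6 120. ] shift frac [-0.306 -0.005 -0.18 ] F_local [-4.1  2.4 -5.2] M [ 0.49  1.07 -0.09] w 15.9
turn frac [ 0.005 -0.001  0.   ] deg [ 0.2 -0.1  0. ]
j [ 14.1  23.3 -13.6  -0.  -53.4 -23.8]
```

```bash
python3 -m crank '[[1,[-0.105,0,-0.146],[0,0,0]],[1,[-0.126,0,-0.128],[0,0,0]],[1,[-0.143,0,-0.108],[0,0,0]],[1,[-0.158,0,-0.085],[0,0,0]],[1,[-0.169,0,-0.061],[0,0,0]],[1,[-0.176,0,-0.035],[0,0,0]]]' ;python3 d.py 0 65 176 180;  python3 -m crank '[[1,[-0.179,0,-0.008],[0,0,0]],[1,[-0.179,0,0.019],[0,0,0]],[1,[-0.174,0,0.045],[0,0,0]],[1,[-0.165,0,0.071],[0,0,0]],[1,[-0.153,0,0.094],[0,0,0]],[1,[-0.137,0,0.116],[0,0,0]],[1,[-0.058,0,0.061],[0,0,0]],[1,[0,0,0],[0,0,0]]]' ;python3 d.py 0 168 138 180
```

```text
time_s: 7.15
tcp_pos: [0.5962, 0.0678, 0.1769]
ee_rot: [[-0.168, -0.986, -0.003], [-0.986, 0.168, -0.002], [0.002, 0.003, -1.0]]
wrist_force: [-4.5, -1.1, -5.0]
gripper_width: 0.178
t 7.15 local mm [ -0.5  65.3 176.9] shift frac [ 0.003 -0.005  0.009] F_local [-4.2 -1.8 -5. ] M [-1.12  1.09 -0.02] w 15.5
turn frac [ 0.004 -0.003  0.001] deg [ 0.2 -0.1  0. ]
j [ 22.   21.7  -6.9   0.  -61.6 -31.6]
time_s: 7.95
tcp_pos: [0.6138, 0.1696, 0.1393]
ee_rot: [[-0.166, -0.986, -0.003], [-0.986, 0.166, -0.006], [0.006, 0.002, -1.0]]
wrist_force: [-10.0, -5.9, 9.6]
gripper_width: 0.182
t 7.95 local mm [ -0.3 168.6 139.3] shift frac [ 0.005 -0.003  0.013] F_local [-8.9 -7.5  9.6] M [-2.21  2.54 -0.01] w 15.8
turn frac [ 0.003 -0.008  0.004] deg [ 0.1 -0.3  0.2]
j [ 30.1  27.   -4.2   0.2 -59.1 -39.7]
```

```bash
python3 -m crank '[[-1,[0,0,0],[0,0,0]],[-1,[0,0,0],[0,0,0]],[-1,[0,0,0],[0,0,0]],[-1,[0,0,0],[0,0,0]],[-1,[0,0,-0.2],[0,0,0]],[-1,[0,0,-0.4],[0,0,0]],[-1,[0,0,-0.4],[0,0,0]],[-1,[0,0,0],[0,0,0]]]' ;python3 d.py -50 -100 240 180;python3 -c "
from h import *
t=r.capture('top');crop(t,'t5.png',250,170,110,90,7);cv2.imwrite('pics/t5f.png',t['img'])
t=r.capture('scene');crop(t,'s8.png',290,200,120,120,6)"
```

```text
time_s: 8.75
tcp_pos: [0.6189, 0.1722, 0.2444]
ee_rot: [[-0.167, -0.986, 0.014], [-0.986, 0.167, 0.005], [-0.007, -0.013, -1.0]]
wrist_force: [-0.1, 1.0, 0.9]
gripper_width: 0.821
t 8.75 local mm [  4.3 172.  244.4] shift frac [2.719 0.549 0.017] F_local [-0.3  1.   0.9] M [ 0.03 -0.02 -0.01] w 71.4
turn frac [-0.017  0.009  0.003] deg [-0.8  0.4  0.1]
j [ 30.   22.6   4.3   0.2 -70.9 -39.7]
```

View pics/t5f.png

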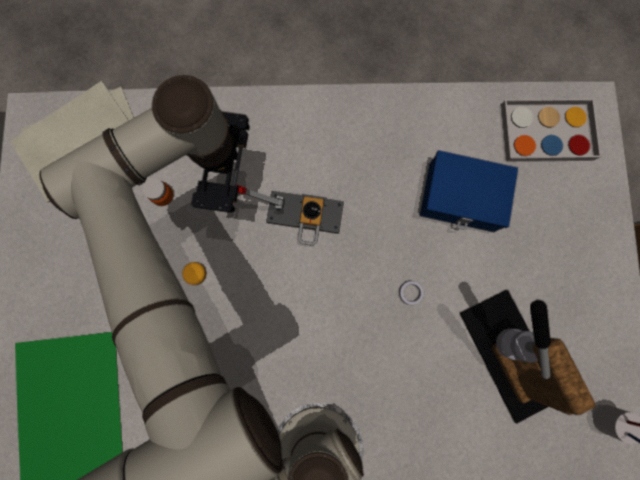

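View pics/s8.png

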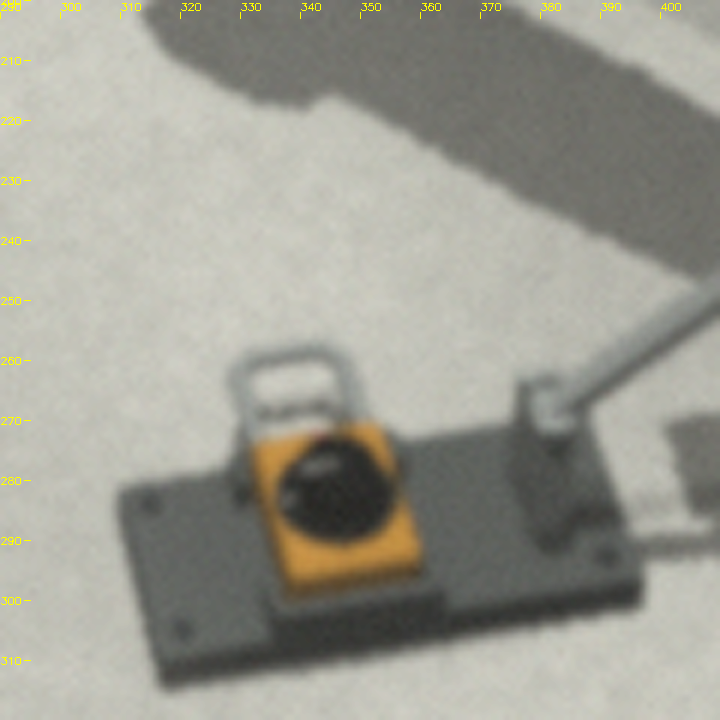

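```bash
python3 -c "
from h import *
t=r.capture('top');im=np.clip(cv2.resize(t['img'][190:250,290:335],None,fx=12,fy=10,interpolation=cv2.INTER_CUBIC)*2.2,0,255);
t=r.capture('top');crop(t,'t6.png',292,192,40,40,15);
s=r.capture('scene');crop(s,'s9.png',325,262,40,40,15)
a=cv2.imread('pics/t6.png');b=cv2.imread('pics/s9.png')
cv2.imwrite('pics/ts6.png',cv2.resize(np.hstack([a,b]),(800,400)))
p=np.load('p.npy');print(proj(t,[[p[0],p[1],.0665]]),proj(s,[[p[0],p[1],.0665]]))"
```

```text
[[311.85811653 208.26539288]] [[345.9858866  277.36657095]]
```

View pics/t6.png

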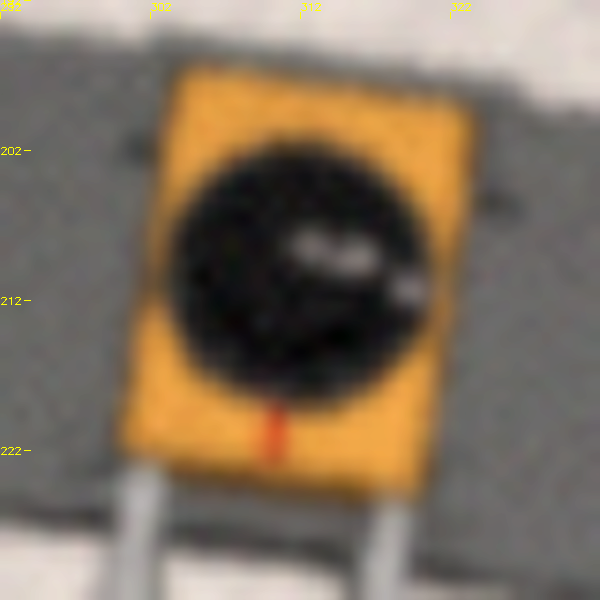

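View pics/s9.png

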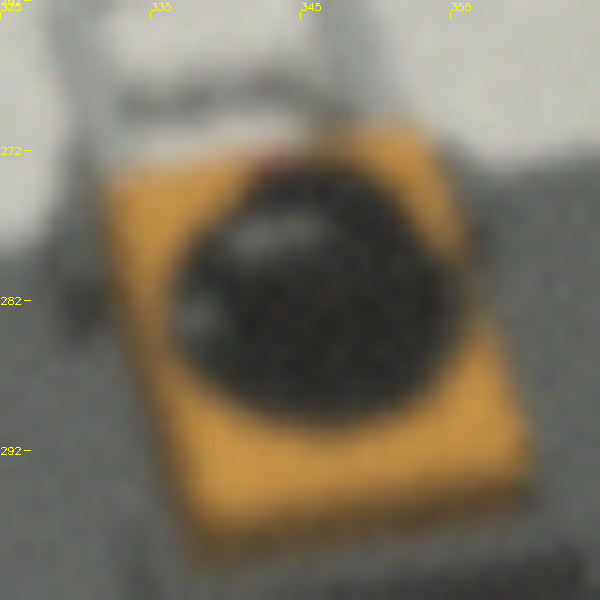

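```bash
cat > dial.py <<'E'
from h import *
import sys
t=r.capture('top');p=np.load('p.npy')
c,s=np.cos(p[2]),np.sin(p[2]);H=np.array([[c,-s],[s,c]])
def loc(uv,z): return H.T@((atz(t,uv,z))[:2]-p[:2])*1e3
def ang(d): return (np.degrees(np.arctan2(d[1],d[0]))-180)%360
f=list(map(float,sys.argv[1:]))
a=loc(f[0:2],.0495);print('flange',a,ang(a))
b=loc(f[2:4],.0665);e=loc(f[4:6],.0665);print('top',b,e,ang(e-b))
m=loc(f[6:8],.046);print('mark',m,ang(m))
E
python3 dial.py 318.8 210.8 311.5 207.8 316.3 208.7 309.8 220.5; python3 d.py 0 0 53 180
```

```text
flange [ -0.11077672 -17.41514885] 89.63554989570639
top [1.02985752 1.0540214 ] [  0.56104062 -11.01769893] 87.77598080570942
mark [-27.29689503   1.2671919 ] 357.342091137347
t 9.05 local mm [2.000e-01 1.698e+02 2.351e+02] shift frac [ 1.695e+00 -1.000e-03  1.824e+00] F_local [ 0.8 -0.4 -0.2] M [0.02 0.11 0.01] w 86.4
turn frac [ 0.003 -0.002  0.001] deg [ 0.1 -0.1  0.1]
j [ 30.   22.9   3.7  -0.  -70.9 -39.7]
```

```bash
python3 -m crank '[[-1,[0.2,0,0],[0,0,0]],[-1,[0.35,0,0],[0,0,0]],[-1,[0.35,0,0],[0,0,0]],[-1,[0.35,0,0.2],[0,0,0]],[-1,[0.3,0,0.35],[0,0,0]],[-1,[0.145,0,0.35],[0,0,0]],[-1,[0,0,0.2],[0,0,0]],[-1,[0,0,0],[0,0,0]]]' ; python3 -m crank '[[-1,[0,0,0],[0,0,0]]]';python3 d.py 0 0 53 180
```

```text
time_s: 9.85
tcp_pos: [0.5835, 0.0019, 0.1229]
ee_rot: [[-0.17, -0.985, -0.009], [-0.985, 0.17, -0.002], [0.003, 0.008, -1.0]]
wrist_force: [-0.5, 0.3, 0.2]
gripper_width: 0.999
time_s: 9.95
tcp_pos: [0.5868, 0.0033, 0.127]
ee_rot: [[-0.168, -0.986, -0.0], [-0.986, 0.168, -0.001], [0.001, 0.0, -1.0]]
wrist_force: [0.0, 0.4, 0.4]
gripper_width: 1.005
t 9.95 local mm [1.10e+00 1.00e-01 1.27e+02] shift frac [0.    0.011 0.74 ] F_local [-0.   0.4  0.4] M [0.03 0.08 0.03] w 87.4
turn frac [ 0.    -0.001  0.001] deg [ 0.  -0.   0.1]
j [ 16.1  23.2 -12.6   0.  -54.2 -25.8]
```

```bash
python3 -m crank '[[-0.3,[-0.005,0.01,0.25],[0,0,0]],[0,[0,0,0.25],[0,0,0]],[0,[0,0,0.15],[0,0,0]],[0,[0,0,0.09],[0,0,0]],[0,[0,0,0],[0,0,0]],[0,[0,0,0],[0,0,0]]]' ; python3 d.py 0 0 53 180;python3 -c "
from h import *
t=r.capture('scene');crop(t,'s10.png',290,220,110,100,6)"
```

```text
time_s: 10.55
tcp_pos: [0.5868, 0.0049, 0.0541]
ee_rot: [[-0.167, -0.986, 0.003], [-0.986, 0.167, 0.0], [-0.001, -0.002, -1.0]]
wrist_force: [-0.0, 0.6, 0.6]
gripper_width: 0.554
t 10.55 local mm [ 0.9  1.7 54.1] shift frac [0.017 0.009 0.011] F_local [-0.1  0.6  0.6] M [-0.01  0.06  0.03] w 48.2
turn frac [-0.003  0.001  0.002] deg [-0.1  0.   0.1]
j [ 16.3  28.1 -17.    0.  -44.8 -25.9]
```

View pics/s10.png

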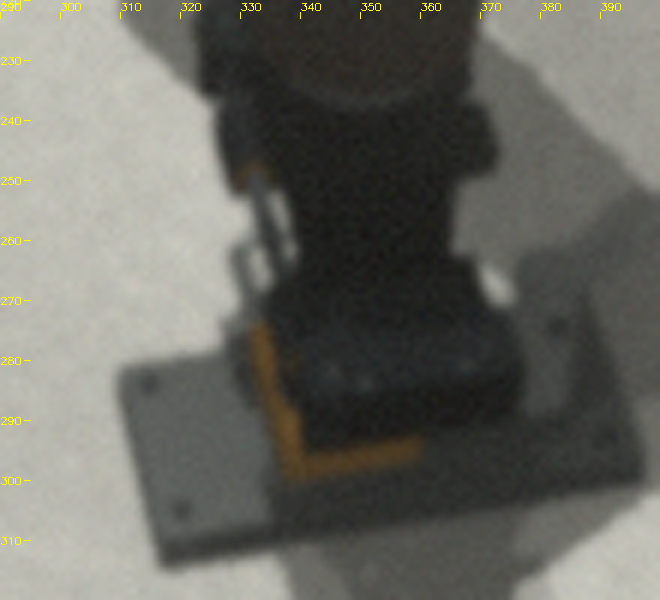

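```bash
python3 -m crank '[[1,[0.008,0.012,0],[0,0,0]],[1,[0,0,0],[0,0,0]],[1,[0,0,0],[0,0,0]],[1,[0,0,0],[0,0,0]],[1,[0,0,0],[0,0,0]],[1,[0,0,0],[0,0,0]]]' ; python3 d.py 0 0 53 180
```

```text
time_s: 11.2
tcp_pos: [0.5848, 0.004, 0.0534]
ee_rot: [[-0.167, -0.986, 0.001], [-0.986, 0.167, 0.0], [-0.0, -0.001, -1.0]]
wrist_force: [-0.5, 0.9, 4.2]
gripper_width: 0.344
t 11.2 local mm [-0.9  0.4 53.4] shift frac [ 0.004 -0.009  0.004] F_local [-0.7  0.8  4.2] M [-0.1   0.25  0.02] w 30.0
turn frac [-0.001  0.     0.002] deg [-0.1  0.   0.1]
j [ 16.3  28.  -17.2   0.  -44.7 -25.9]
```

```bash
python3 -m crank '[[1,[0,0,0],[0,0,0.111]],[1,[0,0,0],[0,0,0.111]],[1,[0,0,0],[0,0,0.111]]]' ; python3 d.py 0 0 53 90;  python3 -m crank '[[1,[0,0,0],[0,0,0.111]],[1,[0,0,0],[0,0,0.111]],[1,[0,0,0],[0,0,0.111]],[1,[0,0,0],[0,0,0]]]' ; python3 d.py 0 0 53 90
```

```text
time_s: 11.5
tcp_pos: [0.5849, 0.004, 0.0534]
ee_rot: [[-0.42, -0.908, 0.001], [-0.908, 0.42, -0.0], [-0.0, -0.001, -1.0]]
wrist_force: [-1.1, -1.0, 4.7]
gripper_width: 0.344
t 11.5 local mm [-0.9  0.4 53.4] shift frac [ 0.002 -0.01   0.004] F_local [-0.9 -1.2  4.7] M [-0.    0.26 -0.01] w 29.9
turn frac [-1.000e-03  1.000e-03  1.664e+00] deg [-0.   0.1 74.9]
j [ 16.3  28.  -17.2   0.  -44.7 -41.1]
time_s: 11.9
tcp_pos: [0.5849, 0.004, 0.0534]
ee_rot: [[-0.637, -0.771, 0.001], [-0.771, 0.637, -0.0], [-0.001, -0.001, -1.0]]
wrist_force: [-0.9, 0.3, 6.3]
gripper_width: 0.343
t 11.9 local mm [-0.9  0.4 53.4] shift frac [-0.001 -0.01   0.004] F_local [-0.9  0.1  6.3] M [-0.06  0.12 -0.06] w 29.8
turn frac [-1.000e-03  2.000e-03  1.336e+00] deg [-0.   0.1 60.1]
j [ 16.3  28.  -17.2   0.  -44.7 -55.9]
```

```bash
python3 -m crank '[[1,[0,0,0],[0,0,0.111]],[1,[0,0,0],[0,0,0.111]],[1,[0,0,0],[0,0,0.111]]]' ; python3 d.py 0 0 53 90;  python3 -m crank '[[1,[0,0,0],[0,0,0.111]],[1,[0,0,0],[0,0,0.111]],[1,[0,0,0],[0,0,0.111]]]' ; python3 d.py 0 0 53 90;python3 -m crank '[[1,[0,0,0],[0,0,0.111]],[1,[0,0,0],[0,0,0.111]],[1,[0,0,0],[0,0,0.111]]]' ; python3 d.py 0 0 53 90;  python3 -m crank '[[1,[0,0,0],[0,0,0.111]],[1,[0,0,0],[0,0,0.111]],[1,[0,0,0],[0,0,0.111]],[1,[0,0,0],[0,0,0]]]' ; python3 d.py 0 0 53 90
```

```text
time_s: 12.2
tcp_pos: [0.5849, 0.004, 0.0534]
ee_rot: [[-0.816, -0.578, 0.001], [-0.578, 0.816, -0.0], [-0.001, -0.001, -1.0]]
wrist_force: [-0.3, 0.1, 4.9]
gripper_width: 0.338
t 12.2 local mm [-0.9  0.4 53.4] shift frac [-0.003 -0.009  0.004] F_local [-0.3  0.   4.9] M [-0.09  0.15 -0.06] w 29.4
turn frac [-0.     0.002  1.001] deg [-0.   0.1 45.1]
j [ 16.3  28.  -17.2   0.  -44.7 -70.9]
time_s: 12.5
tcp_pos: [0.5849, 0.0039, 0.0533]
ee_rot: [[-0.938, -0.348, 0.001], [-0.348, 0.938, -0.0], [-0.001, -0.0, -1.0]]
wrist_force: [0.0, 0.5, 5.6]
gripper_width: 0.342
t 12.5 local mm [-0.9  0.4 53.3] shift frac [-0.005 -0.008  0.003] F_local [-0.1  0.5  5.6] M [-0.1   0.08 -0.  ] w 29.8
turn frac [-0.     0.001  0.668] deg [-0.   0.1 30.1]
j [ 16.3  28.  -17.2   0.  -44.7 -85.9]
time_s: 12.8
tcp_pos: [0.5849, 0.0039, 0.0534]
ee_rot: [[-0.996, -0.094, 0.001], [-0.094, 0.996, -0.0], [-0.001, -0.0, -1.0]]
wrist_force: [-0.4, -0.1, 5.4]
gripper_width: 0.342
t 12.8 local mm [-0.9  0.4 53.4] shift frac [-0.007 -0.006  0.004] F_local [-0.4 -0.1  5.4] M [-0.17 -0.01 -0.01] w 29.8
turn frac [-0.     0.001  0.335] deg [-0.   0.1 15.1]
j [  16.3   28.   -17.2    0.   -44.7 -100.9]
time_s: 13.2
tcp_pos: [0.5849, 0.0039, 0.0534]
ee_rot: [[-0.986, 0.165, 0.001], [0.165, 0.986, -0.0], [-0.001, 0.0, -1.0]]
wrist_force: [0.8, -0.3, 4.7]
gripper_width: 0.341
t 13.2 local mm [-0.8  0.4 53.4] shift frac [-0.008 -0.004  0.004] F_local [ 0.8 -0.2  4.7] M [-0.12  0.   -0.04] w 29.7
turn frac [0.    0.002 0.005] deg [0.  0.1 0.2]
j [  16.2   28.   -17.2    0.   -44.7 -115.8]
```

```bash
python3 -m crank '[[-0.2,[0,0,0],[0,0,0]],[-0.2,[0,0,0],[0,0,0]],[-0.2,[0,0,-0.1],[0,0,0]],[-0.2,[0,0,-0.3],[0,0,0]],[-0.2,[0,0,-0.4],[0,0,0]],[-0.2,[0.3,-0.3,-0.1],[0,0,0]],[-0.2,[0.35,-0.4,0],[0,0,0]],[-0.2,[0.2,-0.3,0],[0,0,0]]]' ; python3 -m crank '[[0.2,[0,0,0],[0,0,-0.18]],[0.2,[0,0,0],[0,0,-0.18]],[0.2,[0,0,0],[0,0,-0.18]],[0.2,[0,0,0],[0,0,-0.18]],[0.2,[0,0,0],[0,0,-0.18]],[0.2,[0,0,0],[0,0,-0.18]],[0.2,[0,0,0],[0,0,-0.18]],[0.2,[0,0,0],[0,0,-0.18]]]' ;python3 -m crank '[[0.2,[0,0,0],[0,0,-0.18]],[0.2,[0,0,0],[0,0,-0.18]],[0.2,[0,0,0],[0,0,-0.18]],[0.2,[0,0,0],[0,0,-0.05]]]' ; python3 d.py -82 0 70 180;python3 -c "
from h import *
t=r.capture('top');crop(t,'t7.png',280,185,60,65,9)
s=r.capture('scene');crop(s,'s11.png',325,252,50,50,11)"
```

```text
time_s: 14.0
tcp_pos: [0.4838, -0.0793, 0.1434]
ee_rot: [[-0.986, 0.165, -0.0], [0.165, 0.986, 0.001], [0.0, 0.001, -1.0]]
wrist_force: [-0.5, -0.8, -0.3]
gripper_width: 0.598
time_s: 14.8
tcp_pos: [0.4862, -0.0785, 0.1431]
ee_rot: [[-0.565, -0.825, -0.0], [-0.825, 0.565, 0.0], [0.0, 0.0, -1.0]]
wrist_force: [-0.5, 0.2, 0.4]
gripper_width: 0.397
time_s: 15.2
tcp_pos: [0.4862, -0.0785, 0.1431]
ee_rot: [[-0.139, -0.99, -0.0], [-0.99, 0.139, 0.0], [-0.0, 0.0, -1.0]]
wrist_force: [0.6, -0.1, 0.7]
gripper_width: 0.397
t 15.2 local mm [-84.2 -97.5 143.1] shift frac [-0.974 -0.052  0.731] F_local [ 0.6 -0.   0.7] M [-0.01  0.09  0.04] w 34.5
turn frac [0.    0.    0.038] deg [0.  0.  1.7]
j [  9.8  13.7 -24.3  -0.  -52.  -17.7]
```

View pics/t7.png

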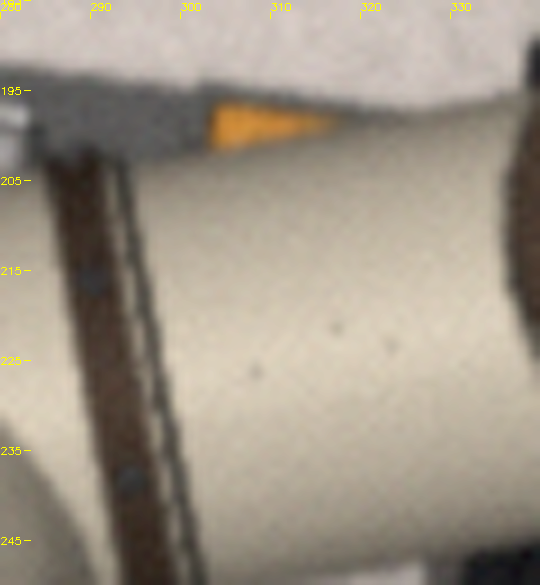

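View pics/s11.png

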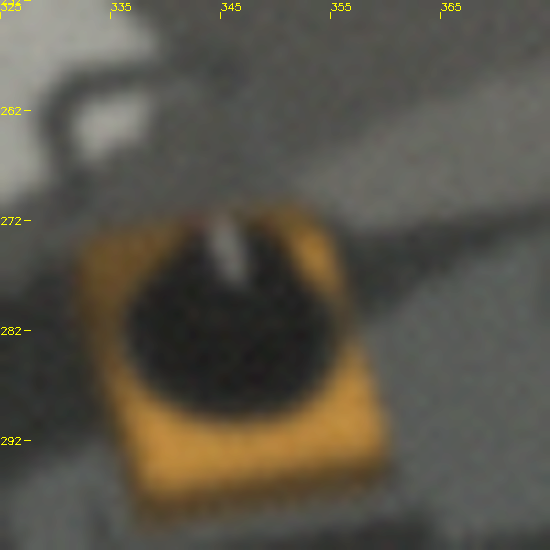

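```bash
python3 -c "
from h import *
t=r.capture('scene');p=np.load('p.npy');c,s=np.cos(p[2]),np.sin(p[2])
for a in (-30,-15,0,15,30):
  an=np.radians(a+180);l=np.array([np.cos(an),np.sin(an)])*.015-np.array([.001,-.0005])
  print(a,proj(t,[[p[0]+c*l[0]-s*l[1],p[1]+s*l[0]+c*l[1],.0665]]))
print(proj(t,[[p[0],p[1],.0665]]))
"; python3 d.py -84 0 70 180
```

```text
-30 [[347.98816413 271.9682429 ]]
-15 [[346.27434029 271.71189803]]
0 [[344.54905396 271.81226517]]
15 [[342.92738187 272.26279102]]
30 [[341.51788576 273.03401171]]
[[345.9858866  277.36657095]]
t 15.35 local mm [-84.2 -97.5 143. ] shift frac [-0.975 -0.027  0.73 ] F_local [ 0.6  0.2 -0.7] M [0.01 0.06 0.02] w 35.0
turn frac [0.    0.    0.033] deg [0.  0.  1.5]
j [  9.8  13.7 -24.4  -0.  -52.  -18. ]
```

```bash
python3 -m crank '[[0.2,[-0.2,0,0],[0,0,0.033]],[0.2,[-0.3,-0.01,0],[0,0,0]],[0.2,[-0.3,-0.01,0.1],[0,0,0]],[0.2,[-0.175,0,0.3],[0,0,0]],[0.2,[0,0,0.3],[0,0,0]],[0.2,[0,0,0],[0,0,0]],[0.2,[0,0,0],[0,0,0]]]' ; python3 d.py -83 0.5 16 180;python3 -c "
from h import *
s=r.capture('scene');crop(s,'s12.png',300,230,90,80,8)"
```

```text
time_s: 16.05
tcp_pos: [0.5044, 0.0171, 0.073]
ee_rot: [[-0.168, -0.986, -0.001], [-0.986, 0.168, -0.001], [0.001, 0.001, -1.0]]
wrist_force: [-0.4, 0.2, 0.8]
gripper_width: 0.399
t 16.05 local mm [-82.5  -0.2  73. ] shift frac [-0.007  0.005  0.57 ] F_local [-0.4  0.1  0.8] M [-0.04  0.02 -0.02] w 34.7
turn frac [ 0.001 -0.001  0.   ] deg [ 0. -0.  0.]
j [ 20.4  20.1 -27.5   0.  -42.4 -30.1]
```

View pics/s12.png

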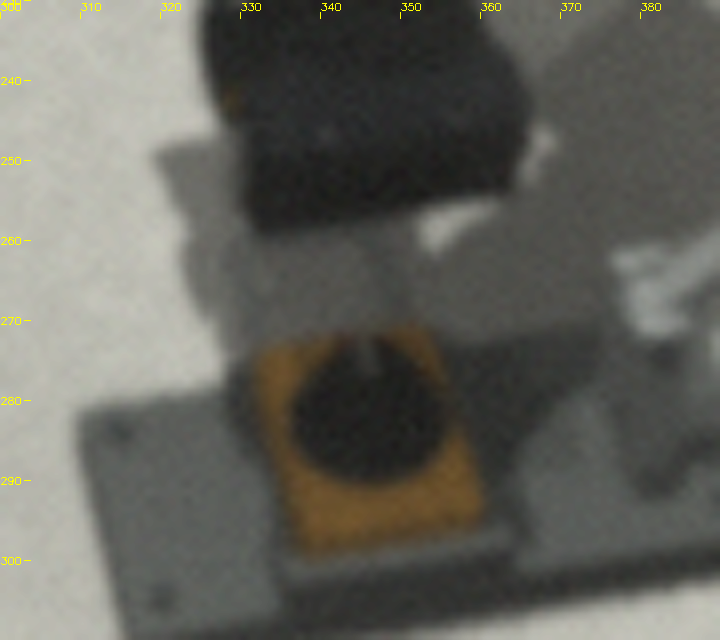

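```bash
python3 -m crank '[[0.2,[-0.005,0.004,0.2],[0,0,0]],[0.2,[0,0,0.15],[0,0,0]],[0.2,[0,0,0],[0,0,0]]]' ; python3 d.py -83 0.5 16 180; python3 -m crank '[[0.2,[0,0,0.15],[0,0,0]],[0.2,[0,0,0.06],[0,0,0]],[0.2,[0,0,0],[0,0,0]]]' ; python3 d.py -83 0.5 16 180
```

```text
time_s: 16.4
tcp_pos: [0.5037, 0.0173, 0.0379]
ee_rot: [[-0.17, -0.986, -0.001], [-0.986, 0.17, -0.0], [0.0, 0.001, -1.0]]
wrist_force: [-0.6, 0.2, 0.5]
gripper_width: 0.402
t 16.4 local mm [-83.1  -0.1  37.9] shift frac [-0.006 -0.002  0.219] F_local [-0.6  0.1  0.5] M [-0.    0.06 -0.02] w 34.9
turn frac [ 0.001 -0.    -0.001] deg [ 0. -0. -0.]
j [ 20.5  23.2 -29.5  -0.  -37.4 -30.2]
time_s: 16.7
tcp_pos: [0.5042, 0.0177, 0.0173]
ee_rot: [[-0.169, -0.986, 0.0], [-0.986, 0.169, -0.0], [-0.0, -0.0, -1.0]]
wrist_force: [-0.8, -0.3, 0.8]
gripper_width: 0.401
t 16.7 local mm [-82.7   0.3  17.3] shift frac [-0.002  0.003  0.013] F_local [-0.7 -0.4  0.8] M [0.04 0.09 0.02] w 34.9
turn frac [-0.  0. -0.] deg [-0.  0. -0.]
j [ 20.5  25.2 -30.5   0.  -34.4 -30.2]
```

Clear descent; close and pull.

```bash
python3 -m crank '[[1,[0,0,0],[0,0,0]],[1,[0,0,0],[0,0,0]],[1,[0,0,0],[0,0,0]],[1,[0,0,0],[0,0,0]],[1,[0,0,0],[0,0,0]],[1,[0,0,0],[0,0,0]]]' ; python3 d.py -83 0.5 16 180; python3 -m crank '[[1,[0,0.02,0],[0,0,0]],[1,[0,0.03,0],[0,0,0]],[1,[0,0.03,0],[0,0,0]],[1,[0,0,0],[0,0,0]]]' ; python3 d.py -103 0.5 16 180
```

```text
time_s: 17.3
tcp_pos: [0.504, 0.0179, 0.017]
ee_rot: [[-0.168, -0.986, 0.0], [-0.986, 0.168, 0.0], [-0.0, -0.0, -1.0]]
wrist_force: [-0.5, 0.9, 1.8]
gripper_width: 0.08
t 17.3 local mm [-82.9   0.5  17. ] shift frac [0.    0.001 0.01 ] F_local [-0.6  0.8  1.8] M [0.01 0.23 0.02] w 7.0
turn frac [-0.     0.     0.001] deg [-0.  0.  0.]
j [ 20.5  25.2 -30.5   0.  -34.3 -30.2]
time_s: 17.7
tcp_pos: [0.496, 0.0194, 0.017]
ee_rot: [[-0.168, -0.986, 0.0], [-0.986, 0.168, 0.0], [-0.0, -0.0, -1.0]]
wrist_force: [0.8, 0.4, 0.4]
gripper_width: 0.08
t 17.7 local mm [-91.1   0.7  17. ] shift frac [0.001 0.119 0.01 ] F_local [0.7 0.5 0.4] M [ 0.28 -0.17  0.06] w 6.9
turn frac [-0.001  0.     0.001] deg [-0.  0.  0.]
j [ 21.   24.6 -31.6  -0.  -33.7 -30.7]
```

```bash
python3 -m crank '[[1,[0,0.03,0],[0,0,0]],[1,[0,0.03,0],[0,0,0]],[1,[0,0.03,0],[0,0,0]],[1,[0,0.03,0],[0,0,0]],[1,[0,0,0],[0,0,0]]]' ; python3 d.py -103 0.5 16 180; python3 -m crank '[[1,[0,0.02,0],[0,0,0]],[1,[0,0,0],[0,0,0]]]' ; python3 d.py -103 0.5 16 180
```

```text
time_s: 18.2
tcp_pos: [0.4835, 0.0213, 0.0168]
ee_rot: [[-0.168, -0.986, -0.001], [-0.986, 0.168, -0.0], [0.0, 0.001, -1.0]]
wrist_force: [1.2, 0.9, 1.4]
gripper_width: 0.081
t 18.2 local mm [-103.7    0.4   16.8] shift frac [-0.001 -0.007  0.008] F_local [1.  1.1 1.4] M [ 0.34 -0.05  0.05] w 7.0
turn frac [ 0.001 -0.     0.001] deg [ 0. -0.  0.]
j [ 21.8  23.8 -33.3  -0.  -32.9 -31.5]
time_s: 18.4
tcp_pos: [0.483, 0.0217, 0.017]
ee_rot: [[-0.168, -0.986, 0.002], [-0.986, 0.168, 0.0], [-0.001, -0.002, -1.0]]
wrist_force: [4.0, -0.8, 0.5]
gripper_width: 0.078
t 18.4 local mm [-104.3    0.8   17. ] shift frac [ 0.003 -0.013  0.01 ] F_local [ 4.1 -0.1  0.5] M [ 0.12 -0.97 -0.03] w 6.8
turn frac [-0.002  0.001  0.001] deg [-0.1  0.   0. ]
j [ 21.9  23.7 -33.5   0.  -32.7 -31.6]
```

```bash
python3 -m crank '[[1,[0,0.015,0],[0,0,0]],[1,[0,0,0],[0,0,0]],[1,[0,0,0],[0,0,0]]]' ; python3 d.py -103 0.5 16 180
```

```text
time_s: 18.7
tcp_pos: [0.483, 0.022, 0.0171]
ee_rot: [[-0.168, -0.986, 0.004], [-0.986, 0.168, 0.001], [-0.001, -0.004, -1.0]]
wrist_force: [6.7, -2.4, -2.0]
gripper_width: 0.075
t 18.7 local mm [-104.3    1.    17.1] shift frac [ 0.005 -0.013  0.011] F_local [ 7.  -1.2 -2. ] M [-0.5  -2.14 -0.  ] w 6.5
turn frac [-0.005  0.002  0.001] deg [-0.2  0.1  0.1]
j [ 21.9  23.6 -33.6   0.1 -32.5 -31.7]
```

```bash
python3 -m crank '[[0.2,[0,-0.02,0],[0,0,0]],[0.2,[0,0,0],[0,0,0]],[0.2,[0,0,0],[0,0,0]],[0.2,[0,0,-0.1],[0,0,0]],[0.2,[0,0,-0.3],[0,0,0]],[0.2,[0,0,-0.4],[0,0,0]],[0.2,[0,0,-0.4],[0,0,0]],[0.2,[0,0,-0.2],[0,0,0]]]' ; python3 d.py -8 0.5 150 90;python3 -c "
from h import *
s=r.capture('scene');crop(s,'s13.png',300,220,90,90,8)"
```

```text
time_s: 19.5
tcp_pos: [0.4838, 0.0217, 0.161]
ee_rot: [[-0.168, -0.986, 0.005], [-0.986, 0.168, 0.001], [-0.002, -0.005, -1.0]]
wrist_force: [0.2, -0.1, 0.5]
gripper_width: 0.401
t 19.5 local mm [-103.6    0.9  161. ] shift frac [ 0.005 -0.955  0.115] F_local [ 0.2 -0.   0.5] M [ 0.12  0.06 -0.02] w 34.9
turn frac [-0.003  0.007  2.001] deg [-0.1  0.3 90.1]
j [ 21.9  11.6 -24.2   0.  -53.9 -31.6]
```

View pics/s13.png

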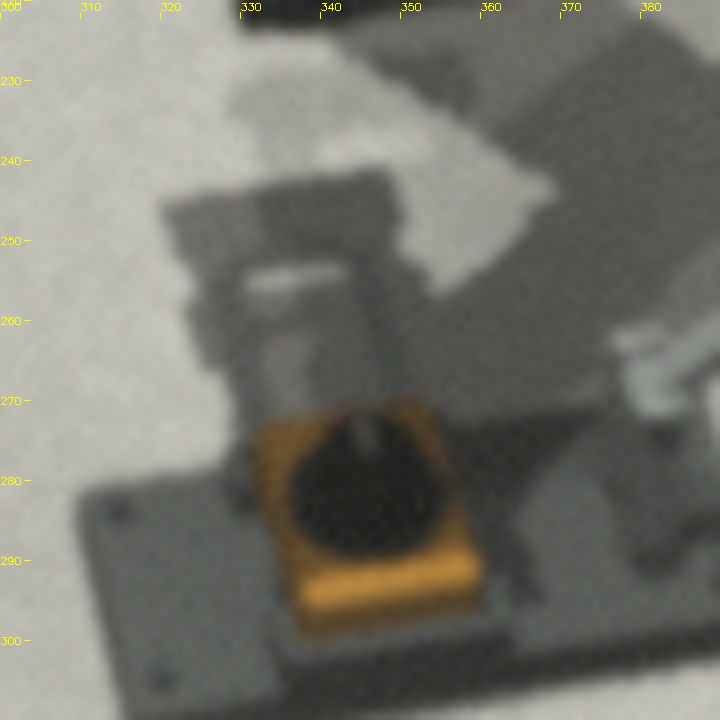

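```bash
python3 -m crank '[[-0.8,[0,0,0],[0,0,0.167]],[-0.8,[0,0,0],[0,0,0.167]],[-0.8,[0,0,0],[0,0,0.167]],[-0.8,[0,0,0],[0,0,0.167]],[-0.8,[0,0,0],[0,0,0.167]],[-0.8,[0,0,0],[0,0,0.167]],[-0.8,[0,0,0],[0,0,0.167]],[-0.8,[0,0,0],[0,0,0.167]]]' ; python3 -m crank '[[-0.8,[0,0,0],[0,0,0.167]],[-0.8,[0,0,0],[0,0,0.167]],[-0.8,[0,0,0],[0,0,0.167]],[-0.8,[0,0,0],[0,0,0.167]],[-0.8,[-0.3,0,0],[0,0,0]],[-0.8,[-0.4,0,0],[0,0,0]],[-0.8,[-0.255,0,0],[0,0,0]],[-0.8,[0,0,0],[0,0,0]]]' ; python3 d.py -7 0.5 100 90;python3 -c "
from h import *
s=r.capture('top');crop(s,'t8.png',280,180,70,70,8)"
```

```text
time_s: 20.35
tcp_pos: [0.4819, 0.0214, 0.1569]
ee_rot: [[-0.94, -0.34, -0.001], [-0.34, 0.94, -0.0], [0.001, 0.0, -1.0]]
wrist_force: [-0.1, 0.4, 0.4]
gripper_width: 0.888
time_s: 21.15
tcp_pos: [0.5789, 0.0047, 0.1563]
ee_rot: [[-0.985, 0.173, 0.0], [0.173, 0.985, -0.0], [-0.0, -0.0, -1.0]]
wrist_force: [-1.1, 0.2, -0.4]
gripper_width: 0.899
t 21.15 local mm [-6.900e+00  1.000e-01  1.563e+02] shift frac [0.001 0.004 0.563] F_local [-1.2  0.  -0.4] M [-0.03  0.03 -0.05] w 78.2
turn frac [-0.     0.    -0.005] deg [-0.   0.  -0.2]
j [  16.5   20.8  -11.6    0.   -57.6 -116.4]
```

View pics/t8.png

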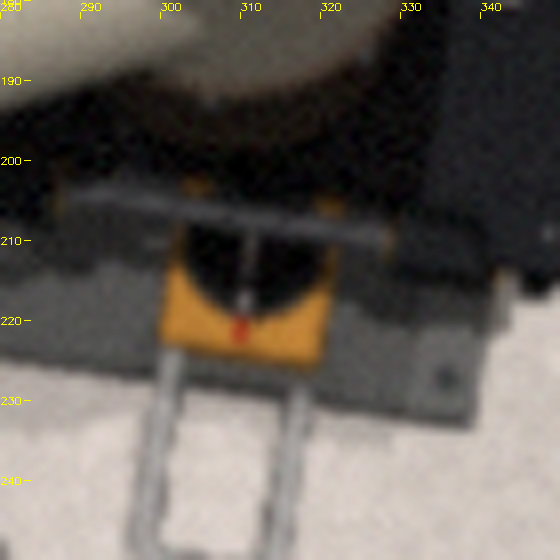

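```bash
python3 -m crank '[[-0.8,[0,0.004,0.25],[0,0,0]],[-0.8,[0,0,0.35],[0,0,0]],[-0.8,[0,0,0.3],[0,0,0]],[-0.8,[0,0,0.15],[0,0,0]],[-0.8,[0,0,0],[0,0,0]],[-0.8,[0,0,0],[0,0,0]]]' ; python3 d.py -7 0.5 24 90
```

```text
time_s: 21.8
tcp_pos: [0.5765, 0.0056, 0.0525]
ee_rot: [[-0.985, 0.171, -0.0], [0.171, 0.985, -0.0], [-0.0, -0.0, -1.0]]
wrist_force: [-0.1, -0.2, -0.4]
gripper_width: 0.9
t 21.8 local mm [-9.5  0.6 52.5] shift frac [-0.025 -0.001  0.285] F_local [-0.1 -0.2 -0.4] M [-0.05 -0.05 -0.06] w 78.3
turn frac [-0.     0.    -0.003] deg [-0.   0.  -0.1]
j [  16.7   27.4  -18.5    0.   -44.1 -116.5]
```

```bash
python3 -m crank '[[-0.8,[-0.025,0,0.1],[0,0,0]],[-0.8,[0,0,0.1],[0,0,0]],[-0.8,[0,0,0.07],[0,0,0]],[-0.8,[0,0,0],[0,0,0]]]' ; python3 d.py -7 0.5 24 90;python3 -m crank '[[1,[0,0,0],[0,0,0]],[1,[0,0,0],[0,0,0]],[1,[0,0,0],[0,0,0]],[1,[0,0,0],[0,0,0]]]'; python3 d.py -7 0.5 24 90
```

```text
time_s: 22.2
tcp_pos: [0.5783, 0.0048, 0.0234]
ee_rot: [[-0.985, 0.172, -0.003], [0.172, 0.985, -0.001], [0.003, -0.001, -1.0]]
wrist_force: [-1.0, -0.4, 0.1]
gripper_width: 0.9
t 22.2 local mm [-7.5  0.2 23.4] shift frac [-0.005  0.003 -0.006] F_local [-1.  -0.6  0.1] M [-0.06 -0.05 -0.  ] w 78.3
turn frac [-0.001 -0.003 -0.004] deg [-0.1 -0.1 -0.2]
j [  16.5   30.   -19.4   -0.   -40.8 -116.4]
time_s: 22.6
tcp_pos: [0.5796, 0.0051, 0.0251]
ee_rot: [[-0.985, 0.171, 0.001], [0.171, 0.985, 0.0], [-0.001, 0.0, -1.0]]
wrist_force: [0.4, -0.4, -0.1]
gripper_width: 0.623
t 22.6 local mm [-6.3  0.6 25.1] shift frac [ 0.007 -0.001  0.011] F_local [ 0.4 -0.3 -0.1] M [-0.   -0.03 -0.03] w 54.2
turn frac [ 0.     0.001 -0.004] deg [ 0.   0.  -0.2]
j [  16.5   29.8  -19.3    0.   -40.8 -116.4]
```

```bash
python3 -m crank '[[1,[0,0,0],[0,0,0]],[1,[0,0,0],[0,0,0]],[1,[0,0,0],[0,0,0]]]'; python3 d.py -7 0.5 24 90; python3 -m crank '[[1,[0,0,-0.05],[0,0,0]],[1,[0,0,-0.08],[0,0,0]],[1,[0,0,-0.1],[0,0,0]],[1,[0,0,0],[0,0,0]]]'; python3 d.py -7 0.5 155 90;python3 -c "
from h import *
s=r.capture('scene');crop(s,'s14.png',300,220,90,90,8)"
```

```text
time_s: 22.9
tcp_pos: [0.5795, 0.0051, 0.025]
ee_rot: [[-0.985, 0.171, 0.0], [0.171, 0.985, -0.0], [-0.0, 0.0, -1.0]]
wrist_force: [-0.3, 0.1, 2.4]
gripper_width: 0.594
t 22.9 local mm [-6.3  0.6 25. ] shift frac [ 0.007 -0.001  0.01 ] F_local [-0.4  0.1  2.4] M [-0.11  0.02 -0.01] w 51.7
turn frac [ 0.     0.    -0.003] deg [ 0.   0.  -0.2]
j [  16.5   29.8  -19.3    0.   -40.8 -116.4]
time_s: 23.3
tcp_pos: [0.5799, 0.0052, 0.0493]
ee_rot: [[-0.985, 0.171, 0.002], [0.171, 0.985, 0.0], [-0.002, 0.001, -1.0]]
wrist_force: [1.1, 0.2, -3.2]
gripper_width: 0.598
t 23.3 local mm [-6.   0.8 49.3] shift frac [ 0.008 -0.002 -1.057] F_local [ 1.   0.4 -3.2] M [-0.02 -0.1   0.01] w 52.0
turn frac [ 0.001  0.002 -0.003] deg [ 0.   0.1 -0.2]
j [  16.5   27.9  -18.2    0.   -43.8 -116.4]
```

View pics/s14.png

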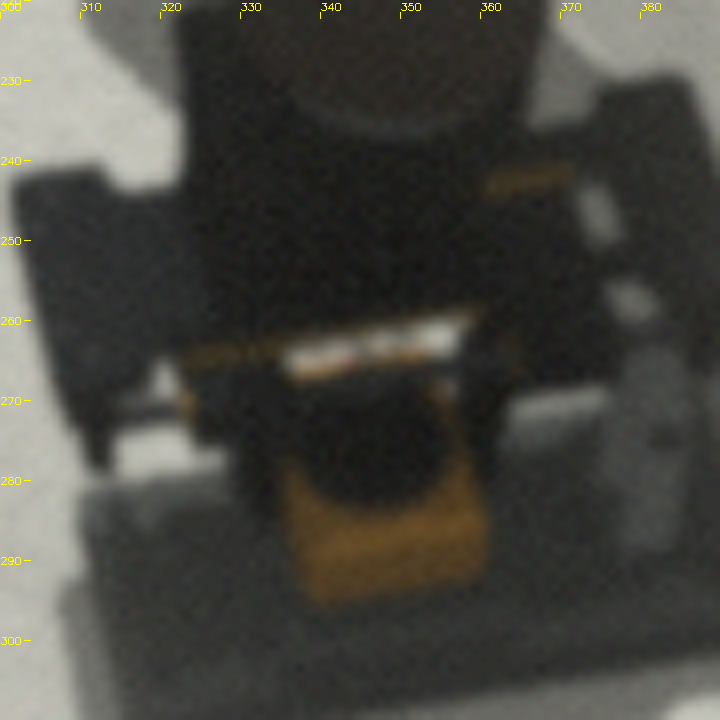

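```bash
python3 -m crank '[[1,[0,0,-0.12],[0,0,0]],[1,[0,0,-0.2],[0,0,0]],[1,[0,0,-0.2],[0,0,0]],[1,[0,0,-0.2],[0,0,0]],[1,[0,0,-0.18],[0,0,0]],[1,[0,0,-0.1],[0,0,0]],[1,[0,0,-0.06],[0,0,0]],[1,[0,0,0],[0,0,0]]]'; python3 -m crank '[[1,[0,0,0],[0,0,0]],[1,[0,0,0],[0,0,0]],[1,[0,0,0],[0,0,0]]]'; python3 d.py -7 0.5 155 90;python3 -c "
from h import *
s=r.capture('scene');crop(s,'s15.png',295,180,100,90,8)
s=r.capture('top');crop(s,'t9.png',270,160,90,90,8);cv2.imwrite('pics/t9f.png',s['img'])"
```

```text
time_s: 24.15
tcp_pos: [0.5794, 0.0051, 0.1543]
ee_rot: [[-0.985, 0.172, 0.001], [0.172, 0.985, 0.0], [-0.001, 0.0, -1.0]]
wrist_force: [0.3, 0.7, -3.4]
gripper_width: 0.593
time_s: 24.45
tcp_pos: [0.579, 0.0049, 0.1529]
ee_rot: [[-0.985, 0.172, -0.002], [0.172, 0.985, -0.0], [0.002, -0.001, -1.0]]
wrist_force: [0.2, -0.0, -2.9]
gripper_width: 0.592
t 24.45 local mm [ -6.9   0.4 152.9] shift frac [ 0.001  0.001 -0.021] F_local [ 0.2 -0.  -2.9] M [-0.04 -0.07 -0.04] w 51.5
turn frac [-0.001 -0.002 -0.004] deg [-0.  -0.1 -0.2]
j [  16.5   21.   -11.8   -0.   -57.3 -116.4]
```

View pics/s15.png

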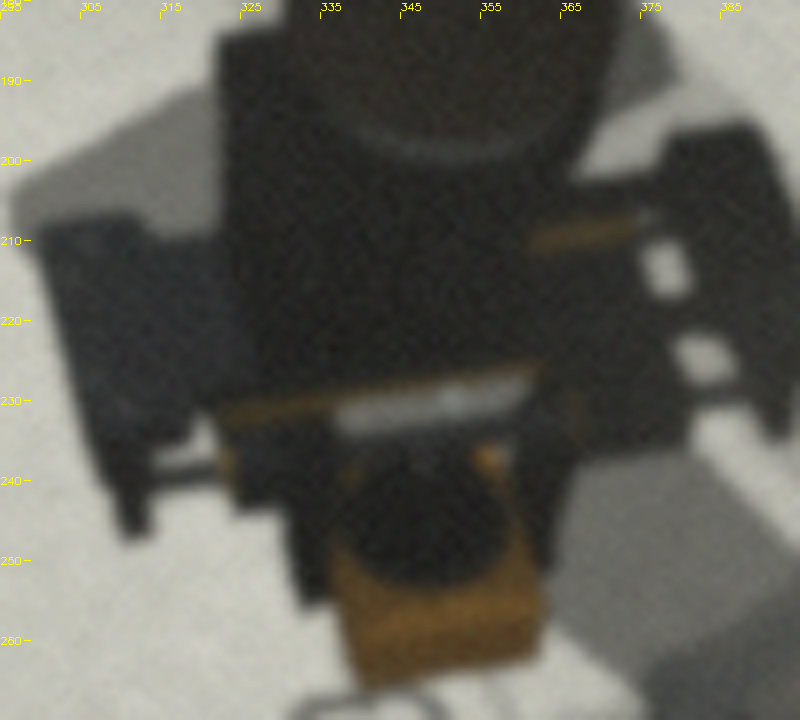

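View pics/t9.png

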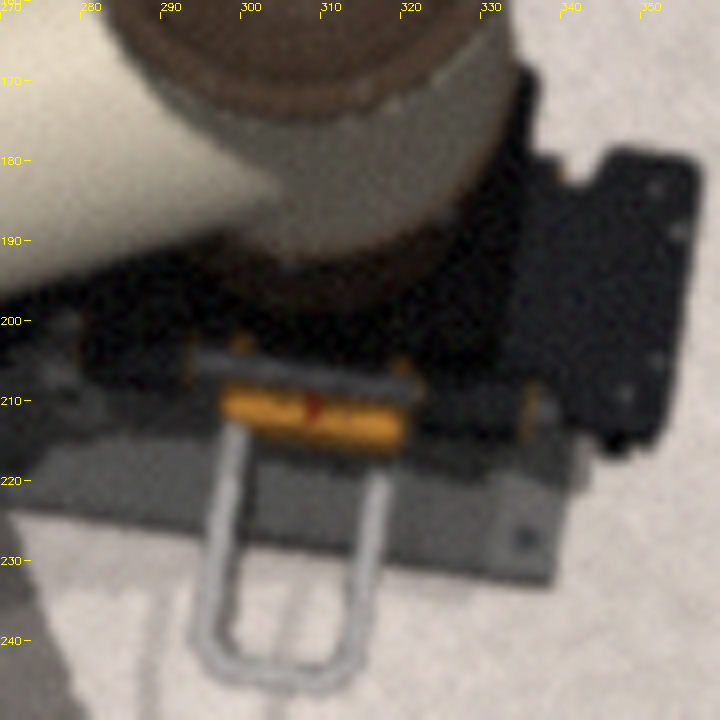

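View pics/t9f.png

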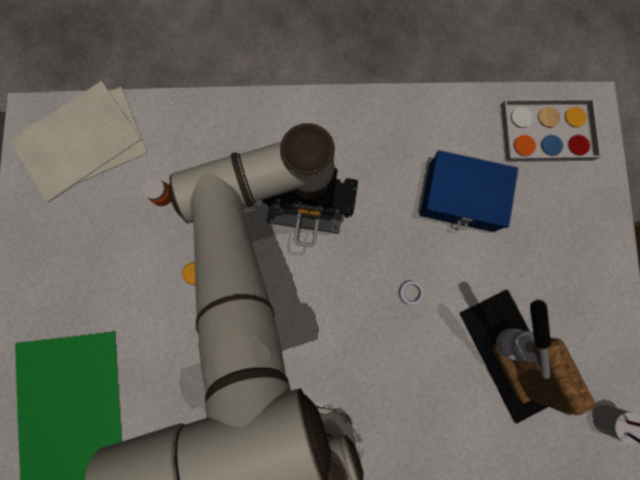

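```bash
python3 -c "
from h import *
t=r.capture('top');p=np.load('p.npy');c,s=np.cos(p[2]),np.sin(p[2]);H=np.array([[c,-s],[s,c]])
for n,uv,z in (('bow',(304.2,244.2),.161),('frontTop L',(298,211.5),.174),('frontTop R',(319.5,214.5),.174),('mark',(308.8,211),.174),('bowL',(294,238),.161),('bowR',(314,241),.161)):
  print(n,H.T@(atz(t,uv,z)[:2]-p[:2])*1e3)
"; python3 d.py -7 0.5 155 90; python3 -m crank '[[1,[0,0,0],[0,0,0]],[1,[0,0,0],[0,0,0]],[1,[0,0,0],[0,0,0]],[1,[0,0,0],[0,0,0]],[1,[0,0,0],[0,0,0]]]'; python3 d.py -7 0.5 155 90
```

```text
bow [-104.26276259    0.12153247]
frontTop L [-35.32429894  24.53794898]
frontTop R [-34.88190879 -23.90163526]
mark [-30.58586757   0.89015645]
bowL [-93.84367069  24.8706768 ]
bowR [-93.829695   -20.43121446]
t 24.6 local mm [ -6.6   0.5 153.4] shift frac [ 0.004 -0.    -0.016] F_local [-0.4 -0.3 -2.6] M [ 0.01 -0.04  0.  ] w 51.7
turn frac [-0.    -0.001 -0.004] deg [-0.  -0.  -0.2]
j [  16.5   21.   -11.8   -0.   -57.3 -116.4]
time_s: 25.1
tcp_pos: [0.5794, 0.0051, 0.1538]
ee_rot: [[-0.985, 0.171, 0.0], [0.171, 0.985, 0.0], [-0.0, 0.0, -1.0]]
wrist_force: [0.3, -0.2, -2.9]
gripper_width: 0.596
t 25.1 local mm [ -6.5   0.6 153.8] shift frac [ 0.005 -0.001 -0.012] F_local [ 0.3 -0.1 -2.9] M [-0.05 -0.08  0.01] w 51.9
turn frac [ 0.     0.    -0.004] deg [ 0.   0.  -0.2]
j [  16.5   21.   -11.8   -0.   -57.3 -116.4]
```

```bash
python3 -c "
from h import *
s=r.capture('scene');crop(s,'s16.png',340,190,110,100,7)
p=np.load('p.npy');c,q=np.cos(p[2]),np.sin(p[2])
for a in (2.2,2.4):
  y=.08-.12*np.cos(a);print(a,proj(s,[[p[0]-q*y,p[1]+c*y,.076+.12*np.sin(a)]]))"
```

```text
2.2 [[416.43952454 235.64649507]]
2.4 [[423.44106998 239.28340149]]
```

View pics/s16.png

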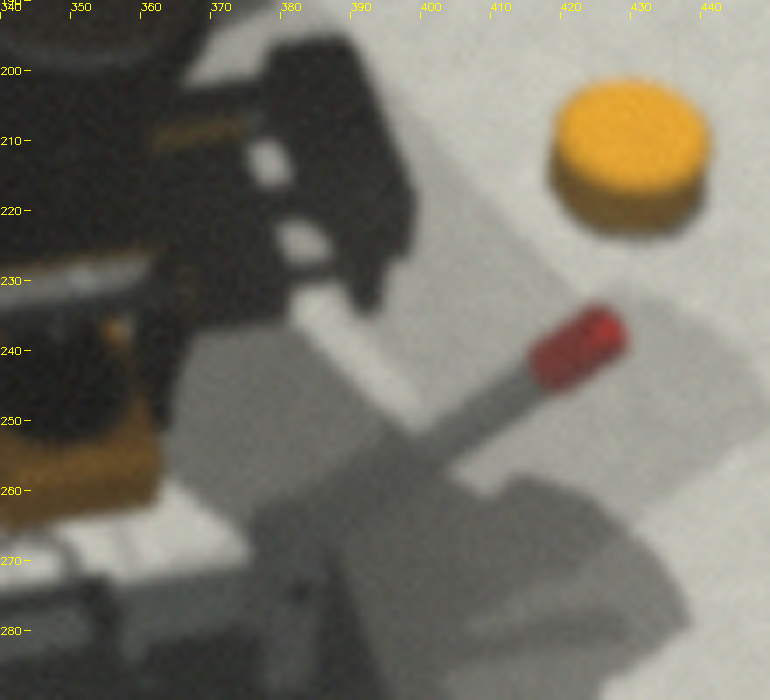

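The red tip is centred at about (421.5, 239.5), where the model puts it for a lever angle of 2.4 rad, so the lever is at its stop. I'm handing in the job.

```bash
python3 -c "
from station import r
print(r.finish_job())"
```

```text
the job is handed in; nothing more can be done
None
```

The lock is open and held level, dial up, with its underside about 149 mm above the table. I handed the job in at about 25 s of the 72 s allowed.

**What I did:**
1. Raised the tool straight up first, to clear the badge press standing beside the start pose.
2. Gripped the red tip and swung the clamp lever back to its stop.
3. Turned the dial 90° clockwise, three notches, to the red mark.
4. Gripped the bow and drew the shackle out until the pull rose to about 7 N against its stop.
5. Gripped the lock by its long sides and lifted it clear.

**Last checks:**
- **Lever:** the red tip sits within about 2 pixels of where an angle of 2.4 rad should put it.
- **Dial:** the white line runs straight to the red mark in the top view. In the scene view it read about 4° off, which is within that picture's resolution.
- **Shackle:** the bow is about 104 mm from the holder's origin, against 83 mm before the pull, so it is fully open.
- **Grip:** the opening held steady at about 52 mm over the last second.
- **Other things:** neither camera showed any bystander moved, though the arm partly hid the jar and the badge stack in the last top view.

**Where checks disagreed:**
- **Weight:** the wrist read only about 3 N, slightly under the lightest weight given for the lock; its readings drift by up to about 1 N.
- **Cameras:** the two put the holder up to about 3.5 mm apart. I used a joint fit, and every grasp then closed at about the right width.

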